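# Load the tape rack and lock its gate

## Task

Lift the orange gate of the tape rack over the bump, slide it fully open along its track and let it drop; then thread every tape cassette on the bench onto the rod, in the order red, yellow, green, blue from the back plate outwards (leaving out any colour that is not there). Push the black end cap fully home on the rod's tip, then bring the gate back over the bump so that it stands fully shut and down in front of the cap. Leave everything else on the bench where it is.

Things in the scene. Friction and masses are not known exactly. Their poses are not given: they have to be found in the camera images.
- rack: grey tape rack bolted to the bench. Origin on the bench below the rod; y axis along the rod from back plate to free tip, z up. Base 10 mm thick, x -55 to +55 mm. Back plate 90 mm wide, 106 mm high. The gate stands across the rod's tip at y = +86 mm; its track runs from there along +x (away from the robot).
- rod_root (a point): centre of the rod where it meets the back plate's inner face, rack y = -116 mm, 80 mm above the bench. The steel rod is 14 mm thick and level.
- rod_tip (a point): centre of the rod's free end, rack y = +65 mm, 80 mm above the bench; axes as the rack's. The 181 mm rod has room for four cassettes and the cap.
- gate_slide (a joint): gate's travel along its track (rack's +x), m: 0 = shut, in front of the rod's tip; 0.090 = fully open, end of track. About 1.2 N friction; stays where left. A yellow bump on the track, 10 mm high, holds it shut: the gate must be lifted more than 10 mm to pass between travel 0.002 and 0.037, either way. Its foot is 24 mm long; the bump spans 14.5 to 24.5 mm from the shut gate's centre.
- gate_lift (a joint): height the gate is lifted in its shoe, m: 0 = down on the track, at most 0.025. The gate weighs 0.18 kg and drops by itself when let go.
- gate_grip (a point): centre of the gate's orange grip block: 26 mm along rack x, 16 mm along rack y, 34 mm high; 97.5 mm above the bench when the gate is down, the gate's top 17 mm above this point. Below it the gate is a steel blade 24 x 14 mm, whose rod-side face is 6 mm beyond the fitted cap.
- red_cassette: square red tape cassette, 54 x 54 mm, 34 mm thick, bore 24 mm across through its thickness; 0.08-0.17 kg. Origin at the bore's centre (27 mm above the bench as it stands); y axis along the bore, which is level at the start; x and z axes point at the flat 54 mm sides. It stands on a weighted foot (-z, black strip). Its two faces are alike: either may go to the back plate. None if not there this time.
- yellow_cassette: square yellow tape cassette, 54 x 54 mm, 34 mm thick, bore 24 mm across through its thickness; 0.08-0.17 kg. Origin at the bore's centre (27 mm above the bench as it stands); y axis along the bore, which is level at the start; x and z axes point at the flat 54 mm sides. It stands on a weighted foot (-z, black strip). Its two faces are alike: either may go to the back plate. None if not there this time.
- green_cassette: square green tape cassette, 54 x 54 mm, 34 mm thick, bore 24 mm across through its thickness; 0.08-0.17 kg. Origin at the bore's centre (27 mm above the bench as it stands); y axis along the bore, which is level at the start; x and z axes point at the flat 54 mm sides. It stands on a weighted foot (-z, black strip). Its two faces are alike: either may go to the back plate. None if not there this time.
- blue_cassette: square blue tape cassette, 54 x 54 mm, 34 mm thick, bore 24 mm across through its thickness; 0.08-0.17 kg. Origin at the bore's centre (27 mm above the bench as it stands); y axis along the bore, which is level at the start; x and z axes point at the flat 54 mm sides. It stands on a weighted foot (-z, black strip). Its two faces are alike: either may go to the back plate. None if not there this time.
- end_cap: black cubic end cap, 40 mm each way, 0.04-0.08 kg, with a blind square bore 20 mm across, 32 mm deep, open on its -y face (white rim). Origin at its centre, on the bore's axis (20 mm above the bench as it stands); bore mouth 20 mm from it along -y, bore bottom 12 mm along +y. Fully home on the rod its centre is 12 mm back from the rod's tip.
- screw_box: small cardboard box of screws, 55 x 42 x 30 mm high, standing among the cassettes; origin at the centre of its underside. Not part of the job.
- screw_jar: jar of screws, 60 mm across, 75 mm high; origin at the centre of its underside. Not part of the job.
- tape_measure: grey tape measure, 65 x 34 x 58 mm high; origin under its centre. Not part of the job.
- wrench: wrench lying beyond the cassettes; not part of the job.
- screwdriver: screwdriver lying on the robot's side; not part of the job.
- hammer: hammer lying to the right; not part of the job.
- spray_can: blue spray can, 64 mm across, 170 mm high, behind the rack on the right; not part of the job.
Mind the look-alikes: they are no part of the job. Of the things shaped like the red_cassette, the red one is meant.

How it is judged:
On the way, in this order (a step that is already met when the one before it is completed fails the run):
1. the gate is open (travel over 75 mm) and down on its track (value of joint gate_slide above 0.075 m and value of joint gate_lift below 0.004 m), for 0.2 s.
2. the red cassette is on the rod (x of red_cassette in the frame of rod_tip between -0.012 and 0.012 m and z of red_cassette in the frame of rod_tip between -0.012 and 0.012 m and y of red_cassette in the frame of rod_tip between -0.185 and -0.017 m and angle between the y axis of red_cassette and the y axis of rack, either way round below 0.5 rad), for 0.2 s.
3. the yellow cassette is on the rod (x of yellow_cassette in the frame of rod_tip between -0.012 and 0.012 m and z of yellow_cassette in the frame of rod_tip between -0.012 and 0.012 m and y of yellow_cassette in the frame of rod_tip between -0.185 and -0.017 m and angle between the y axis of yellow_cassette and the y axis of rack, either way round below 0.5 rad), for 0.2 s.
4. the green cassette is on the rod (x of green_cassette in the frame of rod_tip between -0.012 and 0.012 m and z of green_cassette in the frame of rod_tip between -0.012 and 0.012 m and y of green_cassette in the frame of rod_tip between -0.185 and -0.017 m and angle between the y axis of green_cassette and the y axis of rack, either way round below 0.5 rad), for 0.2 s.
5. the blue cassette is on the rod (x of blue_cassette in the frame of rod_tip between -0.012 and 0.012 m and z of blue_cassette in the frame of rod_tip between -0.012 and 0.012 m and y of blue_cassette in the frame of rod_tip between -0.185 and -0.017 m and angle between the y axis of blue_cassette and the y axis of rack, either way round below 0.5 rad), for 0.2 s.
6. the end cap is home on the rod's tip (x of end_cap in the frame of rod_tip between -0.009 and 0.009 m and z of end_cap in the frame of rod_tip between -0.009 and 0.009 m and y of end_cap in the frame of rod_tip between -0.02 and -0.006 m and angle between the y axis of end_cap and the y axis of rack, either way round below 0.25 rad), for 0.2 s.
7. the gate is shut and down behind its bump (value of joint gate_slide below 0.006 m and value of joint gate_lift below 0.004 m), for 0.2 s.
At the end, for the whole second after the job is handed in: every cassette present is on the rod (centre within 12 mm of its axis, 17 mm or more back from the tip, within 0.5 rad); the cap is home within 6 mm and 0.25 rad; the gate is within 6 mm of shut and lifted less than 4 mm; cassettes and cap are at rest (all of step 2 and all of step 3 and all of step 4 and all of step 5 and all of step 6 and all of step 7 and linear speed of each of red_cassette, yellow_cassette, green_cassette, blue_cassette, end_cap below 0.03 m/s); the robot touches nothing.
It fails at once if a thing that is not part of the job (screw box, screw jar, tape measure, wrench, screwdriver, hammer, spray can) is moved more than 50 mm (distance of any of screw_box, screw_jar, tape_measure, wrench, screwdriver, hammer, spray_can from where it was at the start of the episode above 0.05 m).
Of red_cassette, yellow_cassette, green_cassette, blue_cassette only 2 to 4 are there at a start; the rules pass over those that are not, and their reading is None.
At some moment in a run one of red_cassette, yellow_cassette, green_cassette, blue_cassette may be knocked a few centimetres aside while the robot is not near it.
It also fails if it takes over 210 s, if anything falls off the work surface, if the arm or the gripper's body presses on something with over 40 N, if the wrist force passes 120 N, or if a joint passes its speed limit or range.

## Robot

A 6-joint arm with a two-finger parallel gripper is mounted at the origin on the work surface. World frame = base frame: x ahead of the robot, y to its left, z up, the work surface at z = 0. Lengths are in m, angles in rad, forces in N, time in s.
With the tool pointing down it reaches from about 0.375 to 0.975 m from the base axis. Payload 3.8 kg.
Tool frame: the origin (TCP) lies on the centre line of the jaws, within the pads' length; the fingertips stand 14 mm ahead of it and the grasp point (between the pads) lies 5 mm behind it; z points along the fingers, x is the direction in which the jaws open and shut, and the axes are right-handed (so a half turn about z gives the same grasp; the last joint's range is limited). The gripper opens to 85 mm and grips with 20 to 120 N. Pads are 22 mm wide; open, the fingers measure 114 mm over their backs; the gripper's body (76 mm by 85 mm) begins 54 mm behind the grasp point. The pads swing forward as they close: fully open they stand 13 mm farther back than shut.
Start: joints at [1.266, 0.264, 1.604, -0, 1.274, -0.037], TCP at [0.179, 0.651, 0.245] pointing down, gripper open.
Joint ranges: [-2.63, 2.63], [-0.94, 2.18], [0.31, 2.57], [-1.31, 4.45], [0, 2.66], [-2.55, 2.55]. Speed limits (rad/s): [2.57, 2.57, 3.14, 3.14, 3.14, 3.14].

## Interface

Orientations are given as a rotation vector (axis times angle).
In Python, from workcell import bot gives the robot as it stands. The module is installed in compiled form; this text tells all that it offers.
- The arm moves only by the tool arm_command, never from a script. Its argument "steps" is one flat list of numbers, 7 for each row, row after row: the shift along the tool's x, y, z in units of 30 mm (1.0 is 30 mm), then the turn, a rotation vector about the tool's x, y, z in units of 6 degrees (1.0 is 6 degrees), then the opening, from 0 (shut) to 1 (fully open). In form: [tx, ty, tz, ax, ay, az, fingers, tx, ty, tz, ax, ay, az, fingers, ...]. A call has 1 to 10 rows; each row shifts and turns the commanded pose from where the row before left it, along the tool's axes as they then stand; what a row does not reach is not made up. A row lasts 1/8 s, in which the tool goes at most 62.5 mm and 10.7 degrees, less where a joint would pass 70% of its speed; a pose out of reach is approached as far as the arm can. A call is refused whole if a number of a shift passes 1 or a number of a turn 1, either way. A call with a gripper value outside its range is refused whole. The fingers move at their own pace and stop on an object; "squeeze" is the grip in N (left out, the last holds). Time passes only in rows, so rows that do not move let the fingers close. It gives the time, the measured TCP pose, the force and the opening at its end, in the units of the state.
- bot.read_state(): the state, without advancing time (a new reading comes with each control period).
- bot.read_camera(name): name is "scene" or "top"; returns a dict with "img" (400x640x3 uint8, red, green, blue), "camera_matrix" (3x3 intrinsics, pixels), "pose" (4x4, takes a point from camera to world coordinates). Camera axes: x right, y down, z forward; pixel columns grow to the right and rows downward; lengths in m; the calibration is good to about 2 mm. A picture is of the moment at which its call begins. There is no depth.
- bot.finish_job(): hands the job in, once; it reports no verdict.
The state is a dict: "time": time; "q": joint angles; "joint_vel": joint speeds; "joint_torque": joint torques, N m; "tool_pos": TCP position; "tcp_rot": TCP orientation; "wrist_force": force on the tool from outside, world axes, zero at the start; "torque": the same for the moment, N m; "width": opening from 0.0 (shut) to 1.0 (fully open).
Only numpy, scipy, OpenCV 4.12 (cv2) and the standard library are available. Lean on these libraries where they do the work, as an engineer would, in place of code of your own. Each camera call takes 0.05 s, during which the arm holds its last target.

## Working session

There is one attempt and no reset: what is moved stays moved. The work goes in short steps, Python scripts to look and compute and a tool call to move; the robot and the scene stay as the last step left them, time stands still between calls to the robot, and variables do not carry over. Pictures are saved under pics/ and viewed, and the job is handed in when it is done.

Besides the shell and the picture viewer there is one more tool, called after "Emit:" by a JSON object that holds its "fn" and its "kwargs". arm_command: Moves the arm, as the interface text tells. Its arguments: {"type":"object","properties":{"steps":{"type":"array","items":{"type":"number"}},"squeeze":{"type":"number"}},"required":["steps"]}

```bash
mkdir -p pics; ls; python3 - <<'E'
from workcell import bot
import cv2,numpy as np
s=bot.read_state(); print({k:np.round(v,3).tolist() for k,v in s.items()})
for n in("scene","top"):
    c=bot.read_camera(n); cv2.imwrite(f"pics/{n}0.png",c["img"][:,:,::-1]); print(n,c["camera_matrix"].tolist(),np.round(c["pose"],4).tolist())
E
```

```text
pics
{'time': 0.0, 'q': [1.266, 0.265, 1.605, 0.0, 1.274, -0.037], 'joint_vel': [0.0, -0.002, 0.0, 0.001, -0.001, -0.001], 'joint_torque': [-0.002, -51.512, -36.731, -0.0, 0.013, 0.0], 'tool_pos': [0.178, 0.65, 0.244], 'tcp_rot': [2.497, 1.904, -0.003], 'wrist_force': [0.935, -0.196, 0.009], 'torque': [-0.025, 0.013, -0.037], 'width': 1.001}
scene [[489.3975737209023, 0.0, 321.4085962631709], [0.0, 489.3975737209023, 200.5608199863221], [0.0, 0.0, 1.0]] [[0.2195, 0.8421, -0.4927, 1.2026], [0.9756, -0.1931, 0.1045, -0.1413], [-0.0072, -0.5036, -0.8639, 1.2335], [0.0, 0.0, 0.0, 1.0]]
top [[451.0836364080443, 0.0, 313.6348808279366], [0.0, 451.0836364080443, 193.56219773287413], [0.0, 0.0, 1.0]] [[-0.0122, -0.9867, 0.1623, 0.3582], [-0.9999, 0.0104, -0.0117, 0.0125], [0.0098, -0.1625, -0.9867, 1.3101], [0.0, 0.0, 0.0, 1.0]]
```

View pics/scene0.png

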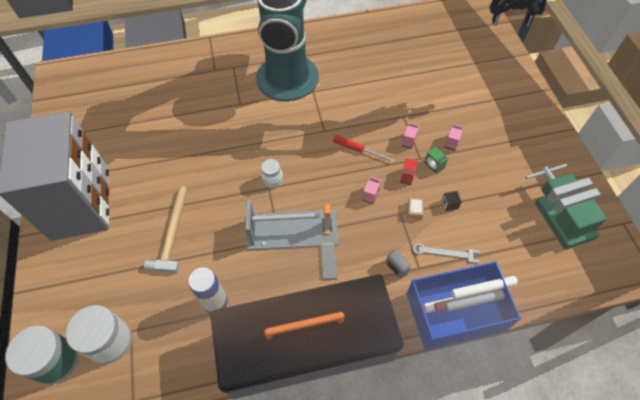

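View pics/top0.png

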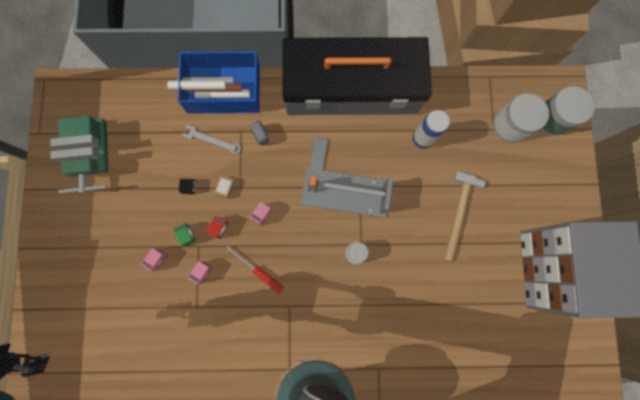

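```bash
python3 - <<'E'
import cv2
a=cv2.imread("pics/scene0.png")[110:290,230:490]; cv2.imwrite("pics/sz.png",cv2.resize(a,None,fx=3,fy=3,interpolation=cv2.INTER_CUBIC))
a=cv2.imread("pics/top0.png")[120:300,135:400]; cv2.imwrite("pics/tz.png",cv2.resize(a,None,fx=3,fy=3,interpolation=cv2.INTER_CUBIC))
E
```

```text
(no output)
```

View pics/sz.png

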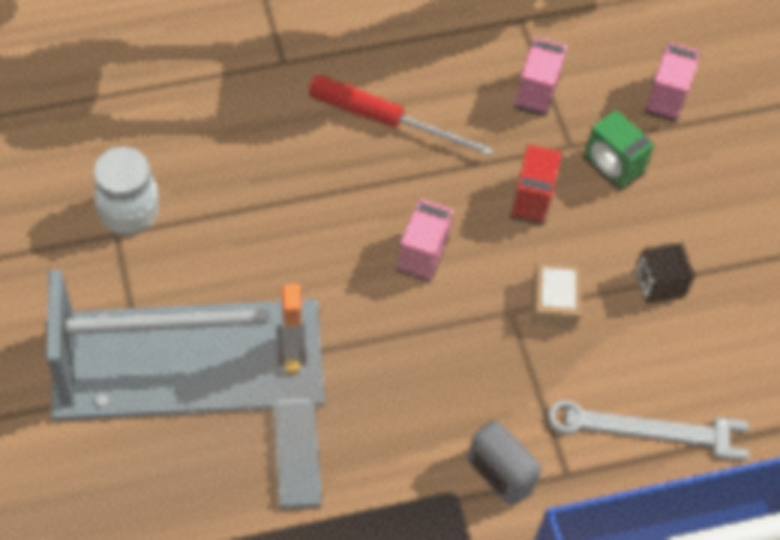

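View pics/tz.png

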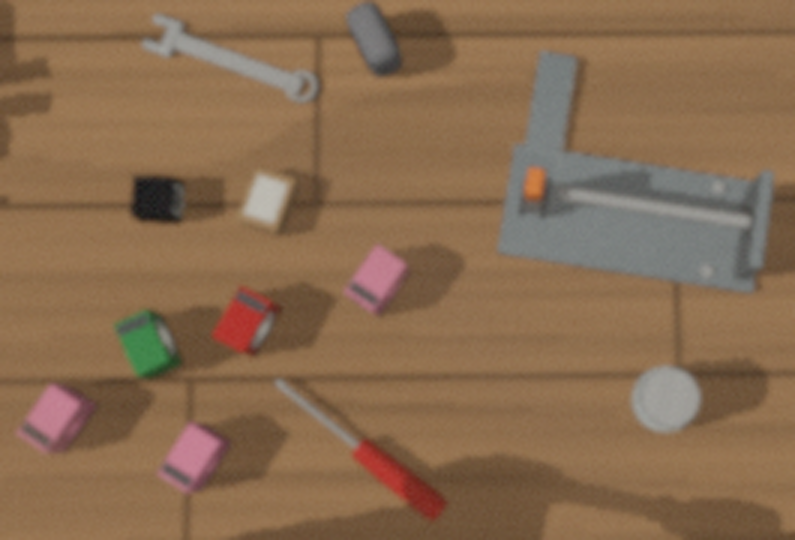

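```bash
cat > h.py <<'E'
import cv2,numpy as np
from workcell import bot
def cam(n): return bot.read_camera(n)
def ray(c,u,v):
    K=c["camera_matrix"];P=c["pose"]
    d=P[:3,:3]@np.linalg.solve(K,[u,v,1.]); return P[:3,3],d
def onz(c,u,v,z):
    o,d=ray(c,u,v); return o+d*(z-o[2])/d[2]
def tri(c1,p1,c2,p2):
    o1,d1=ray(c1,*p1);o2,d2=ray(c2,*p2)
    A=np.stack([d1,-d2],1);t=np.linalg.lstsq(A,o2-o1,rcond=None)[0]
    a=o1+d1*t[0];b=o2+d2*t[1]; return (a+b)/2,np.linalg.norm(a-b)
def proj(c,X):
    P=np.linalg.inv(c["pose"]);x=c["camera_matrix"]@(P[:3,:3]@np.asarray(X)+P[:3,3]);return x[:2]/x[2]
def hsv(c): return cv2.cvtColor(c["img"],cv2.COLOR_RGB2HSV)
def blobs(m,amin=20):
    n,l,s,ce=cv2.connectedComponentsWithStats(m.astype(np.uint8))
    return [(s[i],ce[i],l==i) for i in range(1,n) if s[i][4]>=amin]
E
python3 - <<'E'
from h import *
C={n:cam(n) for n in("top","scene")}
for n,c in C.items():
    H=hsv(c); h,s,v=[H[...,i].astype(int) for i in range(3)]
    M=dict(red=((h<6)|(h>174))&(s>150)&(v>70),green=(h>50)&(h<75)&(s>110),orange=(h>5)&(h<14)&(s>190)&(v>120),pink=(h>155)&(h<176)&(s>60)&(v>90),yellow=(h>20)&(h<32)&(s>150)&(v>120))
    for k,m in M.items():
        for st,ce,l in blobs(m,8): print(n,k,st.tolist(),ce.round(1).tolist(),onz(c,*ce,.054).round(3).tolist(), "V",np.percentile(v[l],[5,25,50,75,95]))
E
```

```text
top red [222, 219, 6, 5, 10] [224.3, 220.9] [0.49, 0.248, 0.054] V [ 94.15 112.75 130.5  142.75 147.65]
top red [206, 220, 16, 17, 167] [213.8, 228.4] [0.47, 0.277, 0.054] V [151. 167. 174. 175. 177.]
top red [253, 267, 30, 26, 262] [267.6, 279.4] [0.328, 0.126, 0.054] V [114. 126. 139. 169. 178.]
top green [177, 228, 16, 17, 163] [183.7, 236.7] [0.447, 0.359, 0.054] V [ 85.1 125.5 132.  134.  135. ]
top pink [252, 203, 17, 20, 179] [260.6, 212.1] [0.514, 0.147, 0.054] V [146. 176. 190. 192. 194.]
top pink [145, 249, 19, 18, 201] [153.8, 257.2] [0.392, 0.439, 0.054] V [128. 172. 190. 193. 194.]
top pink [191, 262, 19, 21, 227] [199.9, 271.0] [0.353, 0.312, 0.054] V [123.  159.5 192.  196.  197. ]
scene red [333, 135, 31, 17, 229] [347.8, 142.8] [0.352, 0.122, 0.054] V [120.4 138.  154.  194.  217.6]
scene red [404, 159, 13, 12, 119] [410.0, 164.1] [0.468, 0.28, 0.054] V [197.8 214.  219.  220.  220. ]
scene red [401, 172, 13, 11, 88] [406.9, 177.0] [0.508, 0.257, 0.054] V [117.35 120.   123.   129.25 179.3 ]
scene green [428, 148, 15, 12, 98] [435.2, 153.5] [0.448, 0.364, 0.054] V [135.85 161.25 163.   164.   166.  ]
scene pink [402, 125, 16, 22, 222] [409.4, 135.7] [0.368, 0.31, 0.054] V [127.   135.   209.   237.75 239.  ]
scene pink [446, 126, 16, 23, 224] [453.4, 137.3] [0.404, 0.437, 0.054] V [128. 134. 205. 238. 239.]
scene pink [364, 179, 16, 23, 250] [371.0, 190.0] [0.527, 0.145, 0.054] V [135.   145.25 222.5  237.   238.  ]
```

```bash
cat >> h.py <<'E'
def zoom(img,x0,y0,x1,y1,f,fn,step=10):
    a=cv2.resize(img[y0:y1,x0:x1,::-1],None,fx=f,fy=f,interpolation=cv2.INTER_CUBIC)
    for x in range((x0//step+1)*step,x1,step):
        X=int((x-x0+.5)*f);cv2.line(a,(X,0),(X,6),(255,255,255),1);cv2.putText(a,str(x),(X-10,16),0,.35,(255,255,255),1)
    for y in range((y0//step+1)*step,y1,step):
        Y=int((y-y0+.5)*f);cv2.line(a,(0,Y),(6,Y),(255,255,255),1);cv2.putText(a,str(y),(8,Y+4),0,.35,(255,255,255),1)
    cv2.imwrite(fn,a)
E
python3 - <<'E'
from h import *
zoom(cam("top")["img"],165,170,245,250,7,"pics/z1.png")
zoom(cam("top")["img"],295,130,400,220,7,"pics/z2.png")
zoom(cam("scene")["img"],395,140,475,215,8,"pics/z3.png")
zoom(cam("scene")["img"],240,195,345,285,7,"pics/z4.png")
E
```

```text
(no output)
```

View pics/z1.png

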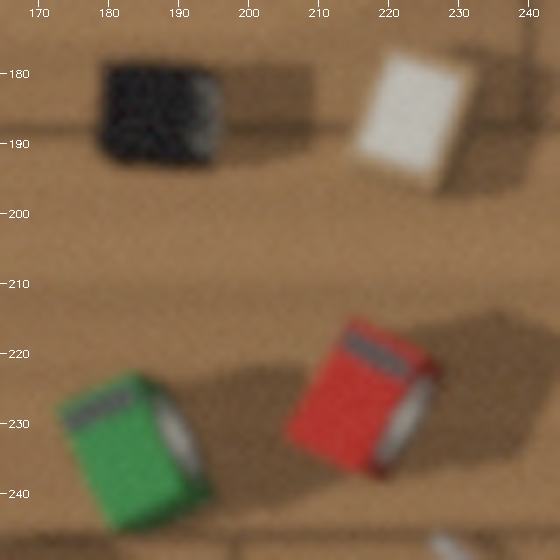

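View pics/z2.png

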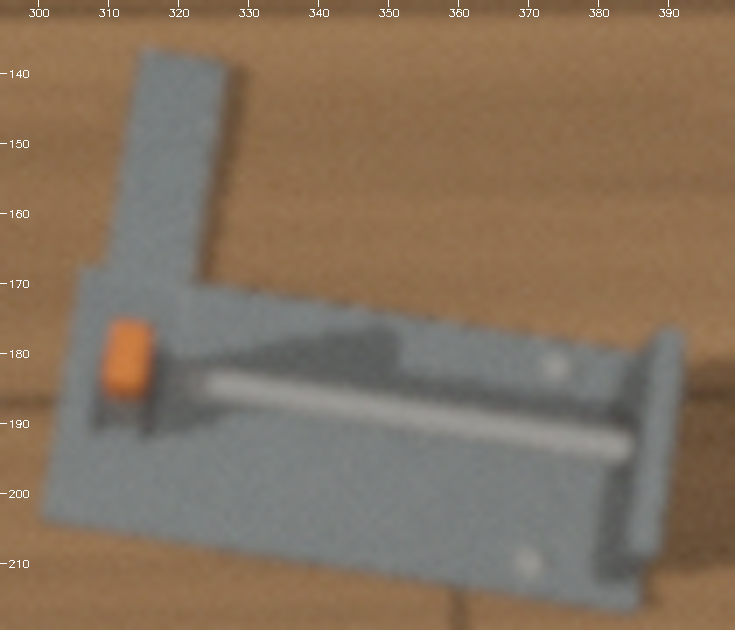

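View pics/z3.png

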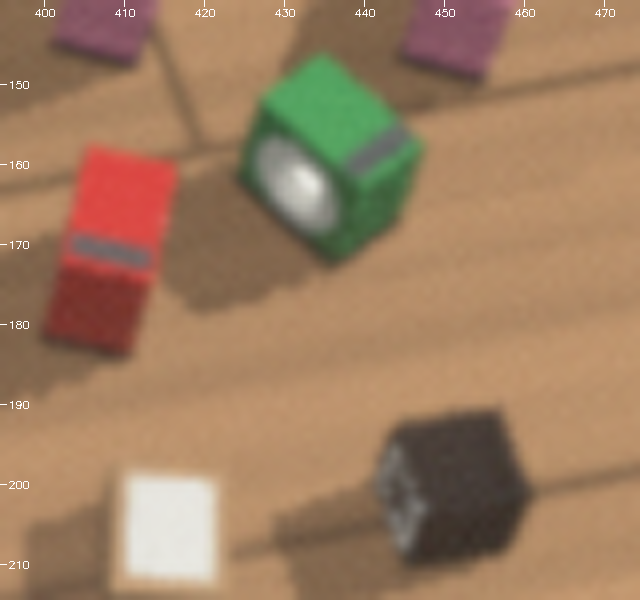

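View pics/z4.png

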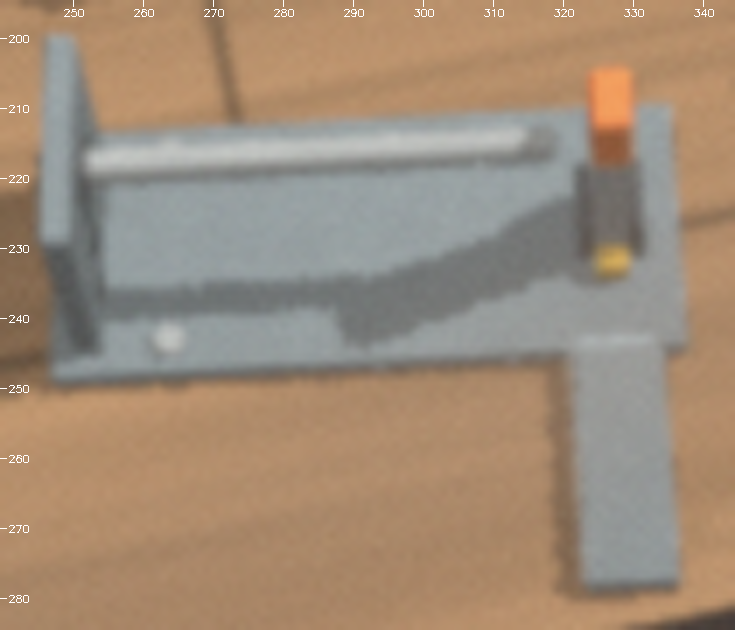

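```bash
cat >> h.py <<'E'
def topface(c,name,uv,vth,z=.054,r=18):
    f=4;u0,v0=int(uv[0])-r,int(uv[1])-r
    a=cv2.resize(c["img"][v0:v0+2*r,u0:u0+2*r],None,fx=f,fy=f,interpolation=cv2.INTER_CUBIC)
    H=cv2.cvtColor(a,cv2.COLOR_RGB2HSV).astype(int);h,s,v=H[...,0],H[...,1],H[...,2]
    m=((h<8)|(h>172))&(s>150) if name=="red" else (h>48)&(h<78)&(s>90)
    m&=v>vth
    m=cv2.morphologyEx(m.astype(np.uint8),cv2.MORPH_OPEN,np.ones((2,2)))
    n,l,st,_=cv2.connectedComponentsWithStats(m)
    keep=[i for i in range(1,n) if st[i][4]>=12]
    ys,xs=np.nonzero(np.isin(l,keep))
    P=np.array([onz(c,(x+.5)/f-.5+u0,(y+.5)/f-.5+v0,z)[:2] for x,y in zip(xs,ys)],np.float32)
    (cx,cy),(w,hh),an=cv2.minAreaRect(P*1000)
    if w<hh: w,hh,an=hh,w,an+90
    an=(an+90)%180-90
    return round(cx/1000,4),round(cy/1000,4),round(w,1),round(hh,1),round(an,1)  # an: direction of long side (cassette x) deg from world x
E
python3 - <<'E'
from h import *
T,S=cam("top"),cam("scene")
for d in(-8,0,8):
    print(topface(T,"red",(216,226),150+d),topface(S,"red",(409,166),185+d),topface(T,"green",(182,234),112+d),topface(S,"green",(436,157),142+d))
for n,c,u,v in(("top",T,182,234),("sc",S,436,157)):
    print(n,proj(c,[.447,.36,.054]))
E
```

```text
(0.4757, 0.2727, 54.2, 34.5, -27.5) (0.4744, 0.2763, 53.2, 34.4, -30.1) (0.4493, 0.3612, 40.7, 32.9, 27.1) (0.4544, 0.3693, 53.4, 33.1, 25.9)
(0.4698, 0.2761, 38.8, 33.5, -27.9) (0.4747, 0.2764, 52.3, 33.6, -28.6) (0.4494, 0.3617, 39.7, 32.1, 26.1) (0.4538, 0.369, 51.3, 31.8, 25.9)
(0.47, 0.2763, 37.3, 32.3, -28.4) (0.4684, 0.2802, 37.3, 33.2, -27.9) (0.4493, 0.362, 37.8, 31.4, 25.4) (0.4478, 0.3661, 36.9, 30.0, 24.9)
top [183.40041256 236.89153589]
sc [433.84716722 153.39518941]
```

```bash
python3 - <<'E'
from h import *
T,S=cam("top"),cam("scene")
def center(c,cols,lo,hi,rng):
    out=[]
    for u in cols:
        a,b=rng(u);col=c["img"][a:b,u].astype(float).mean(1);sat=np.ptp(c["img"][a:b,u].astype(int),axis=1)
        w=np.clip(col-lo,0,None); out.append((u,(w*np.arange(a,b)).sum()/w.sum()))
    return np.array(out)
t=center(T,range(328,381,2),140,0,lambda u:(int(184+(u-324)*.152)-5,int(184+(u-324)*.152)+6))
p=np.polyfit(t[:,0],t[:,1],1);print(p,np.std(t[:,1]-np.polyval(p,t[:,0])))
s=center(S,range(256,312,2),165,0,lambda u:(int(217-(u-256)*.06)-6,int(217-(u-256)*.06)+7))
q=np.polyfit(s[:,0],s[:,1],1);print(q,np.std(s[:,1]-np.polyval(q,s[:,0])))
# intersect planes
def pl(c,p,u0,u1):
    o,d=ray(c,u0,np.polyval(p,u0));_,e=ray(c,u1,np.polyval(p,u1));n=np.cross(d,e);n/=np.linalg.norm(n);return n,n@o
n1,b1=pl(T,p,325,385);n2,b2=pl(S,q,252,320)
d=np.cross(n1,n2);d/=np.linalg.norm(d);d*=np.sign(d[1])
for y in(-.25,-.05):
    A=np.array([n1,n2,[0,1,0]]);print(np.linalg.solve(A,[b1,b2,y]).round(4))
print("dir",d.round(4),"yaw x-axis",np.degrees(np.arctan2(-d[0],d[1])))
for u in(323.5,385): print("top end",onz(T,u,np.polyval(p,u),.08).round(4))
for u in(252,319): print("sc end",onz(S,u,np.polyval(q,u),.08).round(4))
for u,v in((306,167.5),(300.5,204),(387,216.5)): print("base T",onz(T,u,v,.01).round(4))
for u,v in((336,210),(338,244.5),(247.5,249)): print("base S",onz(S,u,v,.01).round(4))
for u,v in((139,315.5),): pass
for u,v in((315,136.5),(327.5,138)): print("track T",onz(T,u,v,.01).round(4))
for u,v in((323,278),(336.5,277.5)): print("track S",onz(S,u,v,.01).round(4))
print("gate top T",onz(T,312.7,181,.1145).round(4),"S",onz(S,326.5,208.3,.1145).round(4))
E
```

```text
[  0.15878852 132.69703098] 0.08837099597023362
[-5.08698060e-02  2.29990797e+02] 0.10449450573657285
[ 0.5478 -0.25    0.0867]
[ 0.582  -0.05    0.0876]
dir [0.1689 0.9856 0.0044] yaw x-axis -9.722642808452772
top end [ 0.587  -0.0297  0.08  ]
top end [ 0.5577 -0.1995  0.08  ]
sc end [ 0.5535 -0.1943  0.08  ]
sc end [ 0.5834 -0.0171  0.08  ]
base T [0.6502 0.0187 0.01  ]
base T [0.5417 0.0358 0.01  ]
base T [ 0.5024 -0.2149  0.01  ]
base S [0.5447 0.0405 0.01  ]
base S [0.6515 0.0205 0.01  ]
base S [ 0.6094 -0.2244  0.01  ]
track T [ 0.7446 -0.009   0.01  ]
track T [ 0.7396 -0.0462  0.01  ]
track S [ 0.7375 -0.0413  0.01  ]
track S [ 0.7441 -0.0061  0.01  ]
gate top T [5.893e-01 5.000e-04 1.145e-01] S [0.5904 0.0019 0.1145]
```

Emit:
{"fn": "arm_command", "kwargs": {"steps": [0,0,0,0,0,1,1,0,0,0,0,0,1,1,0,0,0,0,0,1,1,0,0,0,0,0,1,1,0,0,0,0,0,1,1,0,0,0,0,0,1,1,0,0,0,0,0,1,1,0,0,0,0,0,1,1,0,0,0,0,0,1,1,0,0,0,0,0,1,1], "squeeze": 60}}

```text
time: 1.85
tool_pos: [0.1786, 0.6509, 0.2453]
tcp_rot: [-3.117, -0.395, -0.0]
wrist_force: [-0.3, -0.2, 0.3]
width: 1.003
```

```bash
cat >> h.py <<'E'
from scipy.spatial.transform import Rotation as Ro
RX=np.array([np.cos(np.radians(-9.5)),np.sin(np.radians(-9.5))]);RY=np.array([-RX[1],RX[0]])
ORG=np.array([.590,.0008])-.086*RY
def rack(x,y,z): p=ORG+x*RX+y*RY; return np.array([p[0],p[1],z])
def st(tgt=None,yaw=None):
    s=bot.read_state();R=Ro.from_rotvec(s["tcp_rot"]).as_matrix();x=R[:,0]
    y0=np.degrees(np.arctan2(x[1],x[0]))
    r=s["tool_pos"][:2]-ORG
    print("t%.2f pos %s yaw %.1f tiltz %s rack %s F %s T %s w %.3f q %s"%(s["time"],np.round(s["tool_pos"],4),y0,np.round(R[:2,2],3),np.round([r@RX,r@RY],4),np.round(s["wrist_force"],1),np.round(s["torque"],2),s["width"],np.round(s["q"],2)))
    if tgt is not None:
        d=R.T@(np.asarray(tgt)-s["tool_pos"])/.03
        print("shift units in tool axes",np.round(d,2), "az units",None if yaw is None else round((y0-yaw)/6,2))
E
python3 -c "
from h import *
st(rack(0,.089,.2),-9.5)"
```

```text
t1.85 pos [0.1786 0.6509 0.2453] yaw 14.5 tiltz [0. 0.] rack [-0.513   0.6593] F [-0.3 -0.2  0.3] T [-0.02 -0.01  0.  ] w 1.003 q [ 1.27  0.26  1.6  -0.    1.27  1.01]
shift units in tool axes [ 7.91 24.32  1.51] az units 3.99
```

Emit:
{"fn": "arm_command", "kwargs": {"steps": [0,0,0,0,0,1,1,0,0,0,0,0,1,1,0,0,0,0,0,1,1,0,0,0,0,0,1,1,0.9,1,0,0,0,0,0.8,0.9,1,0,0,0,0,0.7,0.9,1,0,0,0,0,0.6,0.9,1,0,0,0,0,0.6,0.9,1,0,0,0,0,0.6,0.9,1,0,0,0,0,0.6]}}

```text
time: 3.1
tool_pos: [0.3099, 0.4459, 0.2456]
tcp_rot: [-3.131, 0.256, -0.001]
wrist_force: [1.1, 0.2, -0.7]
width: 0.599
```

Emit:
{"fn": "arm_command", "kwargs": {"steps": [0.9,1,0,0,0,0,0.6,0.9,1,0,0,0,0,0.6,0.9,1,0,0,0,0,0.6,0.9,1,0,0,0,0,0.6,0.9,1,0,0,0,0,0.6,0.9,1,0,0,0,0,0.6,0.9,1,0,0,0,0,0.6,0.9,1,0,0,0,0,0.6,0.9,1,0,0,0,0,0.6,0.9,1,0,0,0,0,0.6]}}

```text
time: 4.35
tool_pos: [0.5276, 0.106, 0.2456]
tcp_rot: [-3.131, 0.256, -0.001]
wrist_force: [0.5, 0.5, -0.3]
width: 0.601
```

```bash
python3 -c "
from h import *
st(rack(0,.089,.2),-9.5)"
```

```text
t4.35 pos [0.5276 0.106  0.2456] yaw -9.3 tiltz [0.001 0.   ] rack [-0.0789  0.1794] F [ 0.5  0.5 -0.3] T [ 0.02 -0.04  0.03] w 0.601 q [0.15 0.   1.9  0.   1.24 0.32]
shift units in tool axes [2.62 3.02 1.52] az units 0.03
```

Emit:
{"fn": "arm_command", "kwargs": {"steps": [0.87,1,0.3,0,0,0,0.6,0.87,1,0.6,0,0,0,0.6,0.88,1,0.6,0,0,0,0.6,0,0,0,0,0,0,0.6,0,0,0,0,0,0,0.6]}}

```text
time: 4.97
tool_pos: [0.5897, 0.0059, 0.2004]
tcp_rot: [-3.131, 0.257, 0.001]
wrist_force: [0.3, 0.5, 0.4]
width: 0.601
```

```bash
python3 -c "
from h import *
st(rack(0,.089,.097),-9.5)
zoom(cam('top')['img'],280,130,400,220,6,'pics/a1.png')
zoom(cam('scene')['img'],240,165,360,255,6,'pics/a2.png')"
```

```text
t4.97 pos [0.5897 0.0059 0.2004] yaw -9.4 tiltz [-0.     0.001] rack [-0.0011  0.0909] F [0.3 0.5 0.4] T [ 0.02 -0.04  0.01] w 0.601 q [-0.03  0.14  1.84  0.    1.17  0.13]
shift units in tool axes [0.04 0.07 3.45] az units 0.02
```

View pics/a2.png

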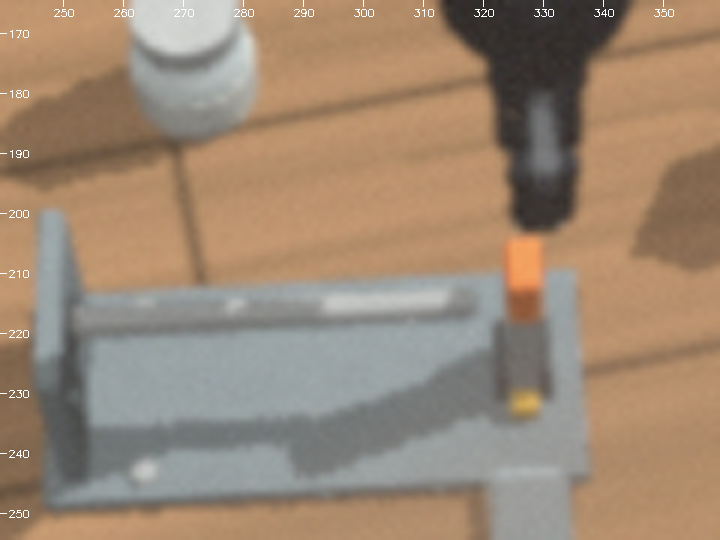

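Emit:
{"fn": "arm_command", "kwargs": {"steps": [0,0.05,0.8,0,0,0,0.6,0.04,0,0.9,0,0,0,0.6,0,0,0.9,0,0,0,0.6,0,0,0.85,0,0,0,0.6,0,0,0,0,0,0,0.2,0,0,0,0,0,0,0.2,0,0,0,0,0,0,0.2,0,0,0,0,0,0,0.2,0,0,0,0,0,0,0.2], "squeeze": 40}}

```text
time: 6.2
tool_pos: [0.5932, 0.0042, 0.0988]
tcp_rot: [-3.131, 0.256, -0.009]
wrist_force: [5.7, 0.2, -1.8]
width: 0.296
```

```bash
python3 -c "
from h import *
st(rack(0,.089,.112),-9.5)
zoom(cam('top')['img'],280,130,400,220,6,'pics/a3.png')"
```

```text
t6.20 pos [0.5932 0.0042 0.0988] yaw -9.3 tiltz [0.006 0.   ] rack [0.0026 0.0899] F [ 5.7  0.2 -1.8] T [ 0.09 -0.78  0.03] w 0.296 q [-0.04  0.24  1.92  0.    0.97  0.13]
shift units in tool axes [-0.08  0.03 -0.44] az units 0.03
```

View pics/a3.png

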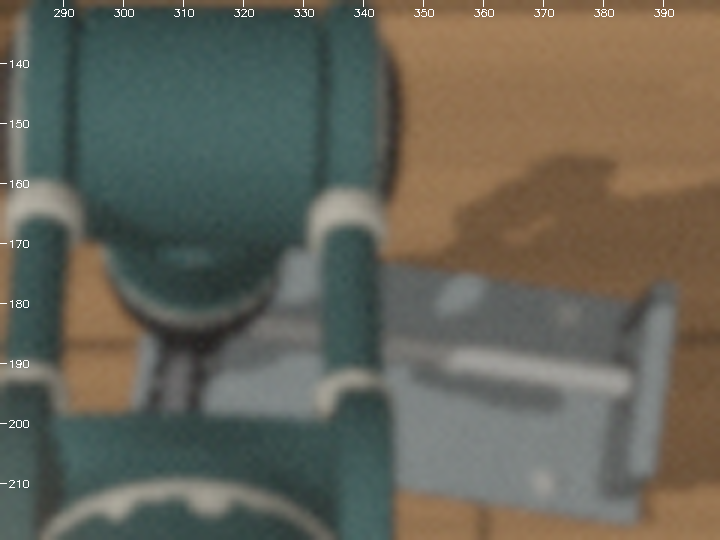

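Emit:
{"fn": "arm_command", "kwargs": {"steps": [0.05,0,-0.2,0,0,0,0.2,0.05,0,-0.2,0,0,0,0.2,0,0,-0.2,0,0,0,0.2,0,0,0,0,0,0,0.2]}}

```text
time: 6.75
tool_pos: [0.5937, 0.0039, 0.1154]
tcp_rot: [-3.13, 0.256, -0.0]
wrist_force: [0.9, 2.8, -2.1]
width: 0.3
```

```bash
sed -i 's/ORG=np.array(\[.590,.0008\])/ORG=np.array([.5926,.0004])/' h.py; python3 -c "
from h import *
st(rack(0.089,.089,.112),-9.5)
zoom(cam('scene')['img'],240,165,360,255,6,'pics/a4.png')"
```

```text
t6.75 pos [0.5937 0.0039 0.1154] yaw -9.3 tiltz [0.    0.001] rack [0.0005 0.0896] F [ 0.9  2.8 -2.1] T [ 0.62 -0.13  0.02] w 0.300 q [-0.04  0.22  1.91  0.    1.01  0.13]
shift units in tool axes [2.95 0.03 0.11] az units 0.03
```

View pics/a4.png

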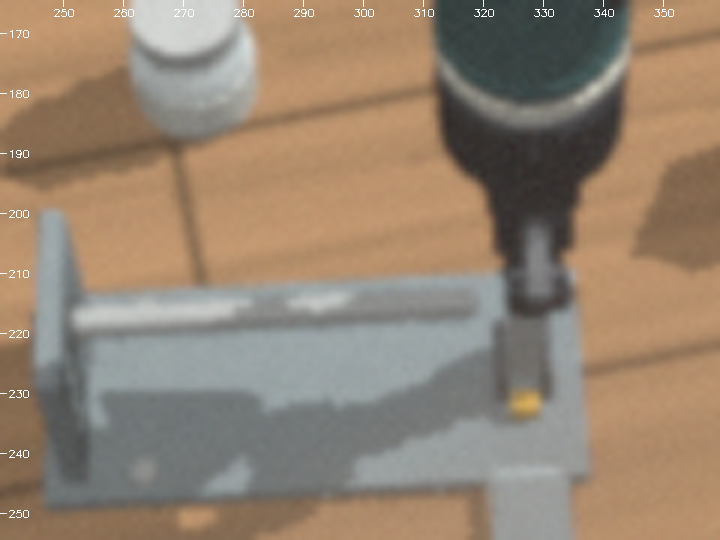

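Emit:
{"fn": "arm_command", "kwargs": {"steps": [0.3,0,0,0,0,0,0.2,0.5,0,0,0,0,0,0.2,0.5,0,0,0,0,0,0.2,0.5,0,0,0,0,0,0.2,0.5,0,0,0,0,0,0.2,0.5,0,0,0,0,0,0.2,0.15,0,0,0,0,0,0.2,0,0,0,0,0,0,0.2]}}

```text
time: 7.8
tool_pos: [0.6822, -0.0111, 0.115]
tcp_rot: [3.131, -0.256, 0.003]
wrist_force: [1.9, 3.4, -1.4]
width: 0.297
```

```bash
python3 -c "
from h import *
st(rack(0.089,.089,.112),-9.5)
zoom(cam('scene')['img'],240,185,360,295,6,'pics/a5.png')"
```

```text
t7.80 pos [ 0.6822 -0.0111  0.115 ] yaw -9.3 tiltz [ 0.002 -0.   ] rack [0.0903 0.0894] F [ 1.9  3.4 -1.4] T [ 0.83 -0.05  0.02] w 0.297 q [-0.05  0.38  1.71 -0.    1.06  0.11]
shift units in tool axes [-0.04  0.01  0.1 ] az units 0.03
```

View pics/a5.png

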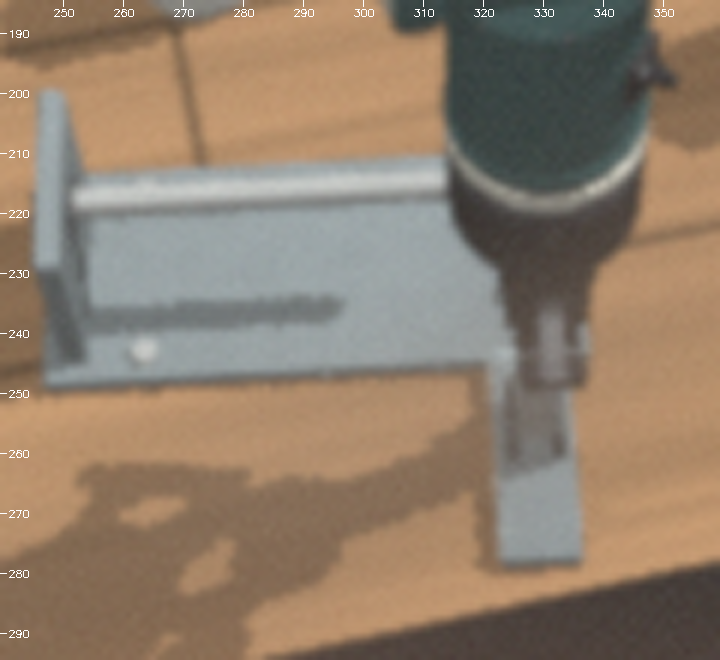

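Emit:
{"fn": "arm_command", "kwargs": {"steps": [0,0,0.25,0,0,0,0.2,0,0,0.25,0,0,0,0.2,0,0,0,0,0,0,0.5,0,0,0,0,0,0,0.6,0,0,0,0,0,0,0.6,0,0,-0.9,0,0,0,0.6,0,0,-1,0,0,0,0.6,0,0,-1,0,0,0,0.6,-1,-1,-1,0,0,0,0.8,-1,-1,-1,0,0,0,1]}}

```text
time: 9.1
tool_pos: [0.6314, 0.058, 0.2481]
tcp_rot: [3.131, -0.258, 0.001]
wrist_force: [0.3, -0.1, 0.7]
width: 0.98
```

Emit:
{"fn": "arm_command", "kwargs": {"steps": [-1,-1,0,0,0,0,1,-1,-1,0,0,0,0,1,-1,-1,0,0,0,0.5,1,-0.5,-1,0,0,0,0.5,1,0,-1,0,0,0,0.6,1,0,-1,0,0,0,0.6,1,0,-1,0,0,0,1,1]}}

```text
time: 9.98
tool_pos: [0.5787, 0.2798, 0.2474]
tcp_rot: [-3.043, 0.779, -0.002]
wrist_force: [0.4, 0.5, -0.1]
width: 1.004
```

```bash
python3 -c "
from h import *
st([.475,.275,.12],-28.5)
cv2.imwrite('pics/b1.png',cam('top')['img'][:,:,::-1])
cv2.imwrite('pics/b2.png',cam('scene')['img'][:,:,::-1])"
```

```text
t9.97 pos [0.5787 0.2798 0.2474] yaw -28.7 tiltz [ 0.001 -0.   ] rack [-0.0598  0.3592] F [ 0.4  0.5 -0.1] T [ 0.01  0.   -0.  ] w 1.004 q [ 0.41  0.2   1.68 -0.    1.26  0.91]
shift units in tool axes [-2.96  1.8   4.24] az units -0.03
```

View pics/b1.png

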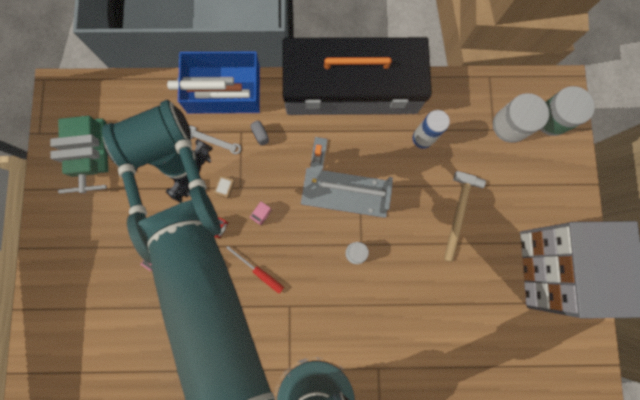

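View pics/b2.png

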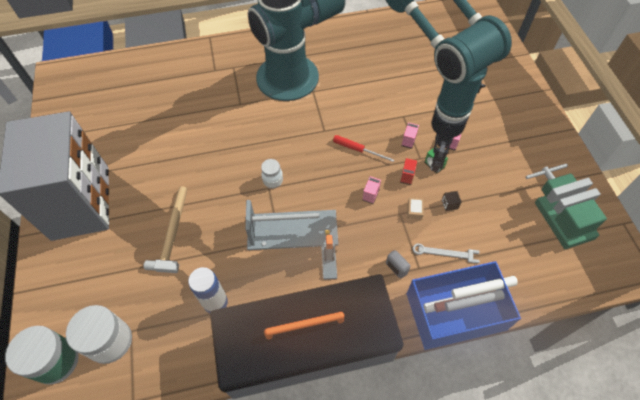

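Emit:
{"fn": "arm_command", "kwargs": {"steps": [-1,0.6,1,0,0,0,1,-1,0.6,1,0,0,0,1,-0.96,0.6,1,0,0,0,1,0,0,0.6,0,0,0,1,0,0,0,0,0,0,1]}}

```text
time: 10.7
tool_pos: [0.4742, 0.2731, 0.1378]
tcp_rot: [3.043, -0.773, -0.002]
wrist_force: [0.2, 0.0, 0.6]
width: 1.0
```

```bash
python3 -c "
from h import *
st([.475,.275,.025],-28.5)
zoom(cam('top')['img'],155,170,255,260,6,'pics/c1.png')
zoom(cam('scene')['img'],370,120,470,210,6,'pics/c2.png')"
```

```text
t10.70 pos [0.4742 0.2731 0.1378] yaw -28.5 tiltz [-0.001 -0.001] rack [-0.1618  0.3354] F [0.2 0.  0.6] T [0.07 0.   0.04] w 1.000 q [ 0.48  0.12  1.99 -0.    1.04  0.98]
shift units in tool axes [-0.   -0.07  3.76] az units -0.0
```

View pics/c2.png

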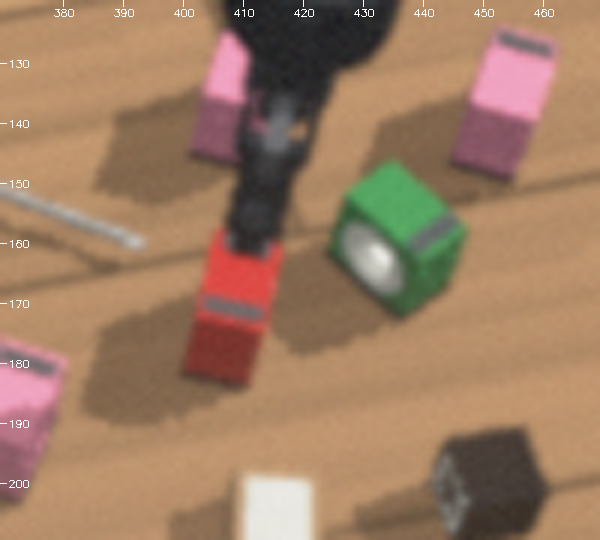

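Emit:
{"fn": "arm_command", "kwargs": {"steps": [0,-0.07,0.9,0,0,0,1,0,0,0.9,0,0,0,1,0,0,0.9,0,0,0,1,0,0,0.7,0,0,0,1,0,0,0.3,0,0,0,1,0,0,0,0,0,0,0.4,0,0,0,0,0,0,0.4,0,0,0,0,0,0,0.4,0,0,0,0,0,0,0.4,0,0,0,0,0,0,0.4], "squeeze": 60}}

```text
time: 12.05
tool_pos: [0.4771, 0.2765, 0.0293]
tcp_rot: [-3.043, 0.774, -0.004]
wrist_force: [1.0, 0.2, 5.8]
width: 0.626
```

```bash
python3 -c "
from h import *
st([.475,.275,.025],-28.5)"
```

```text
t12.05 pos [0.4771 0.2765 0.0293] yaw -28.5 tiltz [0.003 0.001] rack [-0.1595  0.3392] F [1.  0.2 5.8] T [-0.   -0.07  0.03] w 0.626 q [ 0.48  0.26  2.05 -0.    0.83  0.98]
shift units in tool axes [-0.04  0.08  0.14] az units -0.01
```

Emit:
{"fn": "arm_command", "kwargs": {"steps": [0,0,-0.5,0,0,0,0.4,0,0,-1,0,0,0,0.4,0,0,-1,0,0,0,0.4,0,0,-1,0,0,0,0.4,0,0,-1,0,0,0,0.4,0,0,0,0,0,-1,0.4,0,0,0,0,0,-1,0.4,0,0,0,0,0,-1,0.4,0,0,0,0,0,-0.15,0.4,0,0,0,0,0,0,0.4]}}

```text
time: 13.3
tool_pos: [0.4752, 0.2757, 0.1628]
tcp_rot: [3.13, -0.266, -0.001]
wrist_force: [0.5, 0.1, -1.2]
width: 0.627
```

```bash
python3 -c "
from h import *
st(rack(0,.125,.15),-9.5)
zoom(cam('scene')['img'],340,100,470,210,6,'pics/d2.png')"
```

```text
t13.30 pos [0.4752 0.2757 0.1628] yaw -9.7 tiltz [-0.001 -0.   ] rack [-0.1612  0.3381] F [ 0.5  0.1 -1.2] T [-0.02  0.02 -0.04] w 0.627 q [0.48 0.1  1.96 0.   1.09 0.65]
shift units in tool axes [5.4  7.08 0.43] az units -0.04
```

View pics/d2.png

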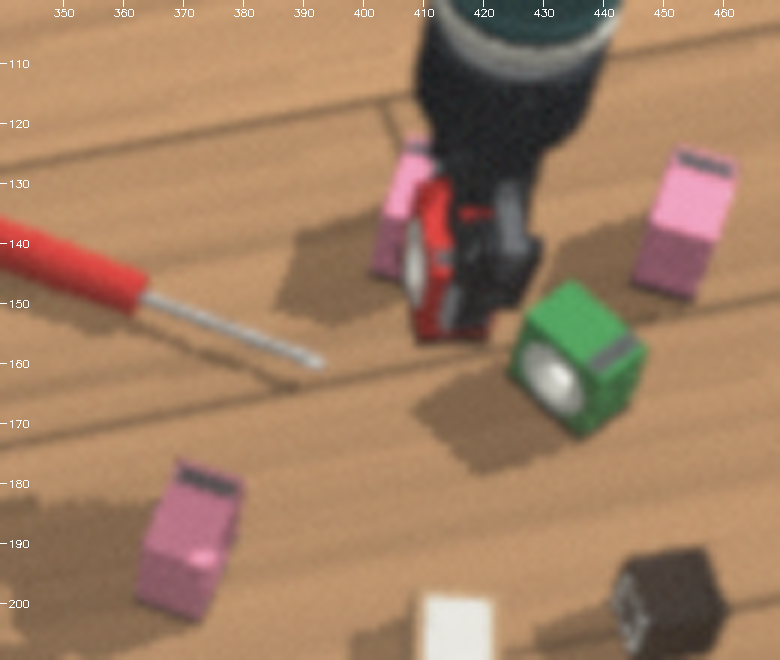

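Emit:
{"fn": "arm_command", "kwargs": {"steps": [0.6,0.8,0,0,0,0,0.4,0.7,0.9,0,0,0,0,0.4,0.7,0.9,0,0,0,0,0.4,0.7,0.9,0,0,0,0,0.4,0.7,0.9,0,0,0,0,0.4,0.7,0.9,0,0,0,0,0.4,0.7,0.9,0,0,0,0,0.4,0.6,0.88,0.4,0,0,0,0.4,0,0,0,0,0,0,0.4,0,0,0,0,0,0,0.4]}}

```text
time: 14.6
tool_pos: [0.5993, 0.0395, 0.1506]
tcp_rot: [-3.13, 0.266, 0.002]
wrist_force: [0.4, 0.4, -1.6]
width: 0.627
```

```bash
python3 -c "
from h import *
st(rack(0,.11,.082),-9.5)"
```

```text
t14.60 pos [0.5993 0.0395 0.1506] yaw -9.7 tiltz [-0.001  0.   ] rack [0.0002 0.1256] F [ 0.4  0.4 -1.6] T [-0.03 -0.03 -0.02] w 0.627 q [0.02 0.2  1.86 0.   1.08 0.19]
shift units in tool axes [-0.    0.52  2.29] az units -0.03
```

Lower to rod height and look.

Emit:
{"fn": "arm_command", "kwargs": {"steps": [0,0,0.9,0,0,0,0.4,0,0,0.9,0,0,0,0.4,0,0,0.48,0,0,0,0.4,0,0,0,0,0,0,0.4]}}

```text
time: 15.1
tool_pos: [0.5985, 0.04, 0.0813]
tcp_rot: [3.13, -0.263, -0.004]
wrist_force: [-0.9, -0.1, -2.0]
width: 0.625
```

```bash
python3 -c "
from h import *
st(rack(0,.08,.082),-9.5)
zoom(cam('scene')['img'],240,165,370,275,6,'pics/e1.png')
zoom(cam('top')['img'],270,130,400,220,6,'pics/e2.png')
"
```

```text
t15.10 pos [0.5985 0.04   0.0813] yaw -9.6 tiltz [-0.003  0.   ] rack [-0.0007  0.126 ] F [-0.9 -0.1 -2. ] T [-0.04  0.05 -0.04] w 0.625 q [0.03 0.28 1.91 0.   0.96 0.19]
shift units in tool axes [ 0.03  1.53 -0.02] az units -0.02
```

View pics/e1.png

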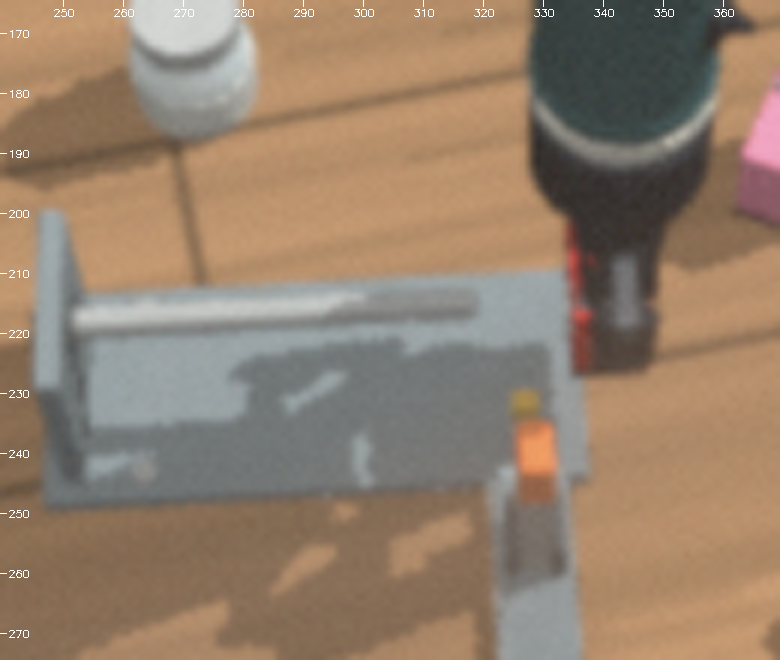

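View pics/e2.png

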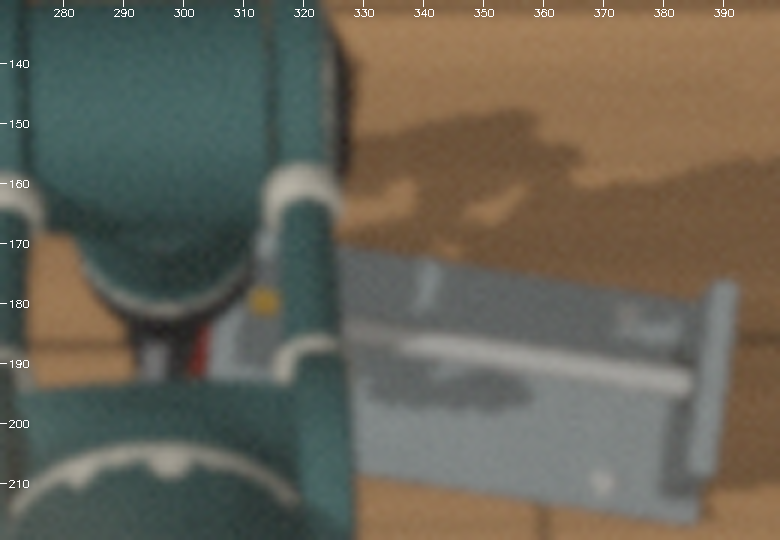

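Emit:
{"fn": "arm_command", "kwargs": {"steps": [0.03,0.4,0,0,0,0,0.4,0,0.4,0,0,0,0,0.4,0,0.4,0,0,0,0,0.4,0,0.4,0,0,0,0,0.4,0,0.4,0,0,0,0,0.4,0,0,0,0,0,0,0.4]}}

```text
time: 15.95
tool_pos: [0.5903, -0.0211, 0.0823]
tcp_rot: [3.13, -0.267, -0.0]
wrist_force: [0.0, 0.1, -0.9]
width: 0.623
```

```bash
python3 -c "
from h import *
st(rack(0,-.098,.082),-9.5)
zoom(cam('scene')['img'],240,165,370,275,6,'pics/f1.png')
"
```

```text
t15.95 pos [ 0.5903 -0.0211  0.0823] yaw -9.7 tiltz [-0. -0.] rack [0.0013 0.0644] F [ 0.   0.1 -0.9] T [-0.01 -0.02  0.02] w 0.623 q [-0.08  0.26  1.93 -0.    0.95  0.09]
shift units in tool axes [-0.02  5.41  0.01] az units -0.04
```

View pics/f1.png

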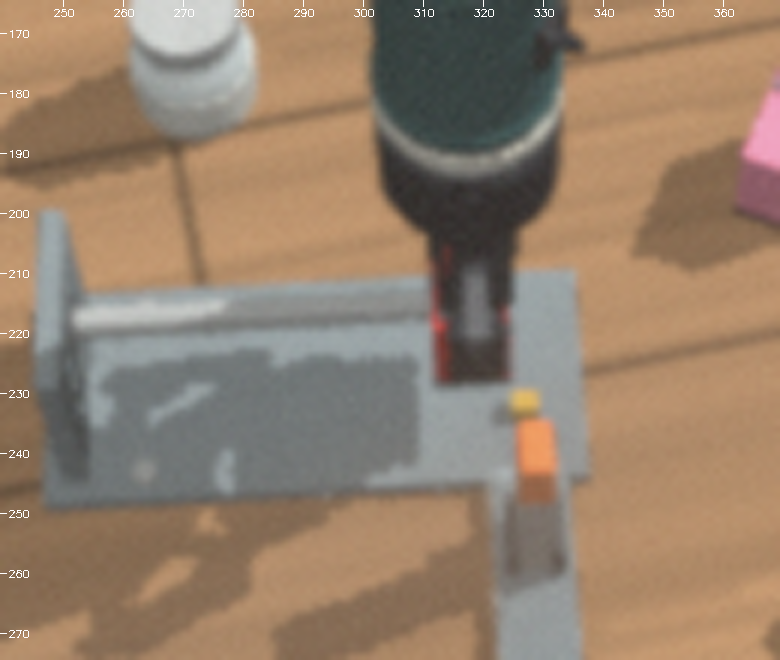

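Emit:
{"fn": "arm_command", "kwargs": {"steps": [0,0.6,0,0,0,0,0.4,0,0.7,0,0,0,0,0.4,0,0.7,0,0,0,0,0.4,0,0.7,0,0,0,0,0.4,0,0.7,0,0,0,0,0.4,-0.02,0.7,0,0,0,0,0.4,0,0.5,0,0,0,0,0.4,0,0.4,0,0,0,0,0.4,0,0.2,0,0,0,0,0.4,0,0,0,0,0,0,0.4]}}

```text
time: 17.25
tool_pos: [0.5638, -0.1739, 0.0824]
tcp_rot: [-3.13, 0.265, 0.0]
wrist_force: [-0.4, 0.1, -1.6]
width: 0.628
```

```bash
python3 -c "
from h import *
st(rack(0,-.098,.082),-9.5)
zoom(cam('scene')['img'],240,165,370,275,6,'pics/f2.png')
"
```

```text
t17.25 pos [ 0.5638 -0.1739  0.0824] yaw -9.7 tiltz [0. 0.] rack [ 0.0004 -0.0906] F [-0.4  0.1 -1.6] T [ 0.07  0.02 -0.05] w 0.628 q [-0.34  0.26  1.94  0.    0.95 -0.17]
shift units in tool axes [-0.01  0.25  0.01] az units -0.03
```

View pics/f2.png

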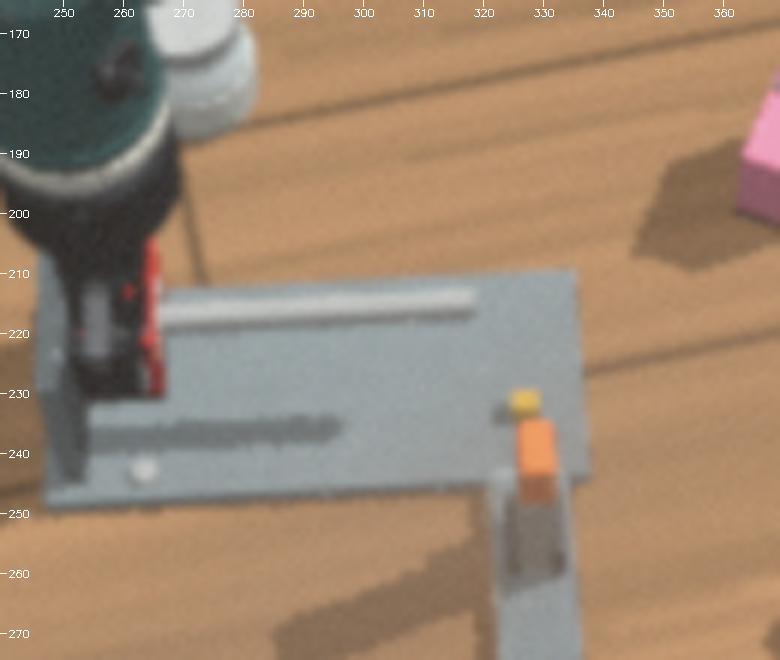

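Emit:
{"fn": "arm_command", "kwargs": {"steps": [0,0.1,0.13,0,0,0,0.4,0,0,0,0,0,0,0.7,0,0,0,0,0,0,0.85,0,0,0,0,0,0,0.9,0,0,0,0,0,0,0.9,0,0,-0.6,0,0,0,0.9,0,0,-1,0,0,0,0.9,0,0,-1,0,0,0,0.9,0,0,-1,0,0,0,0.9,0,-1,-1,0,0,0,0.9]}}

```text
time: 18.55
tool_pos: [0.5686, -0.1483, 0.2192]
tcp_rot: [3.129, -0.268, 0.003]
wrist_force: [-0.0, 0.4, 0.4]
width: 0.905
```

Emit:
{"fn": "arm_command", "kwargs": {"steps": [-0.4,-1,0,0,0,-0.6,0.9,-0.4,-1,0,0,0,-0.6,0.9,-0.3,-1,0,0,0,-0.6,0.9,-0.3,-1,0,0,0,-0.6,0.9,-0.3,-1,0,0,0,-0.6,0.9,-0.3,-1,0,0,0,-0.6,1,-0.3,-1,0,0,0,-0.6,1,-0.3,-1,0,0,0,-0.6,1,-0.3,-1,0,0,0,-0.6,1,-0.3,-1,0,0,0,-0.5,1]}}

```text
time: 19.8
tool_pos: [0.4405, 0.1377, 0.2181]
tcp_rot: [-3.062, -0.703, -0.003]
wrist_force: [-0.6, -1.4, -0.1]
width: 1.002
```

```bash
python3 -c "
from h import *
st([.4547,.3667,.2],26)
S=cam('scene');T=cam('top')
zoom(S['img'],240,165,370,275,6,'pics/g1.png')
cv2.imwrite('pics/g2.png',S['img'][:,:,::-1])
for c,n,a,v in((S,'S',(436,157),134),(T,'T',(182,234),104)): print(n,topface(c,'green',a,v))
"
```

```text
t19.80 pos [0.4405 0.1377 0.2181] yaw 25.9 tiltz [0.002 0.001] rack [-0.1726  0.1963] F [-0.6 -1.4 -0.1] T [-0.03 -0.06 -0.  ] w 1.002 q [ 0.25 -0.13  2.07  0.    1.2  -0.2 ]
shift units in tool axes [ 3.75 -6.66  0.61] az units -0.02
S (0.4545, 0.3694, 53.4, 33.1, 26.5)
T (0.4493, 0.361, 40.9, 33.2, 27.3)
```

View pics/g1.png

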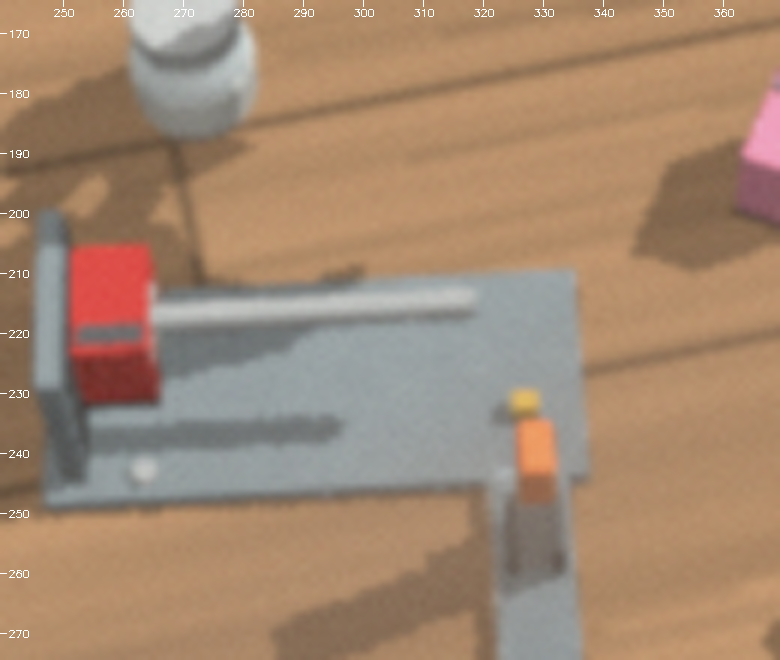

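View pics/g2.png

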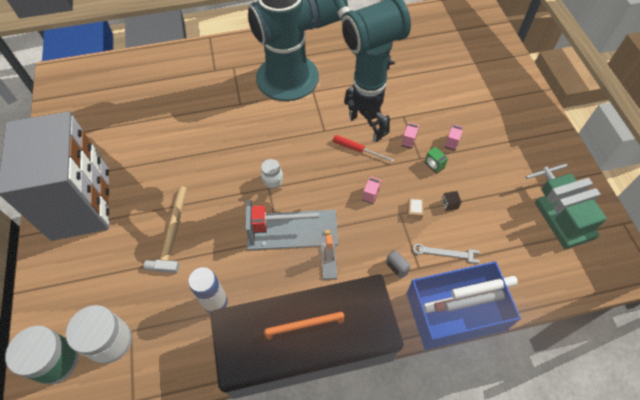

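Emit:
{"fn": "arm_command", "kwargs": {"steps": [0.5,-0.9,0,0,0,0,1,0.55,-0.96,0,0,0,0,1,0.55,-0.96,0.2,0,0,0,1,0.55,-0.96,0.4,0,0,0,1,0.55,-0.96,0.5,0,0,0,1,0.55,-0.96,0.5,0,0,0,1,0.5,-0.96,0.5,0,0,-0.1,1,0,0,0.5,0,0,0,1,0,0,0,0,0,0,1]}}

```text
time: 21.02
tool_pos: [0.4547, 0.3642, 0.1372]
tcp_rot: [3.057, 0.715, -0.004]
wrist_force: [-0.1, 0.1, 0.2]
width: 0.999
```

```bash
python3 -c "
from h import *
st([.4547,.3667,.026],26.5)
S=cam('scene');T=cam('top')
zoom(S['img'],380,110,480,200,6,'pics/h1.png')
"
```

```text
t21.02 pos [0.4547 0.3642 0.1372] yaw 26.3 tiltz [-0.002 -0.002] rack [-0.196   0.4221] F [-0.1  0.1  0.2] T [ 0.07  0.02 -0.03] w 0.999 q [ 0.63  0.18  1.91 -0.    1.05  0.17]
shift units in tool axes [ 0.05 -0.08  3.71] az units -0.03
```

View pics/h1.png

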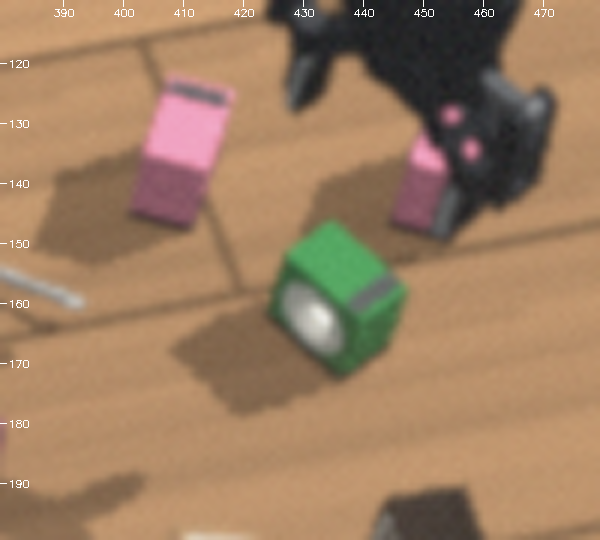

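Emit:
{"fn": "arm_command", "kwargs": {"steps": [0.05,-0.08,0.9,0,0,0,1,0,0,0.9,0,0,0,1,0,0,0.9,0,0,0,1,0,0,0.7,0,0,0,1,0,0,0.3,0,0,0,1,0,0,0,0,0,0,0.4,0,0,0,0,0,0,0.4,0,0,0,0,0,0,0.4,0,0,0,0,0,0,0.4,0,0,0,0,0,0,0.4]}}

```text
time: 22.38
tool_pos: [0.4566, 0.3691, 0.029]
tcp_rot: [-3.058, -0.716, -0.004]
wrist_force: [0.7, -0.3, 5.1]
width: 0.624
```

```bash
python3 -c "
from h import *
st([.4547,.3667,.16],-9.5)
S=cam('scene');T=cam('top')
zoom(S['img'],380,110,480,200,6,'pics/h2.png')
"
```

```text
t22.38 pos [0.4566 0.3691 0.029 ] yaw 26.4 tiltz [0.002 0.001] rack [-0.1949  0.4272] F [ 0.7 -0.3  5.1] T [-0.18  0.12 -0.06] w 0.624 q [ 0.64  0.32  1.97 -0.    0.85  0.18]
shift units in tool axes [-0.08  0.04 -4.37] az units 5.98
```

View pics/h2.png

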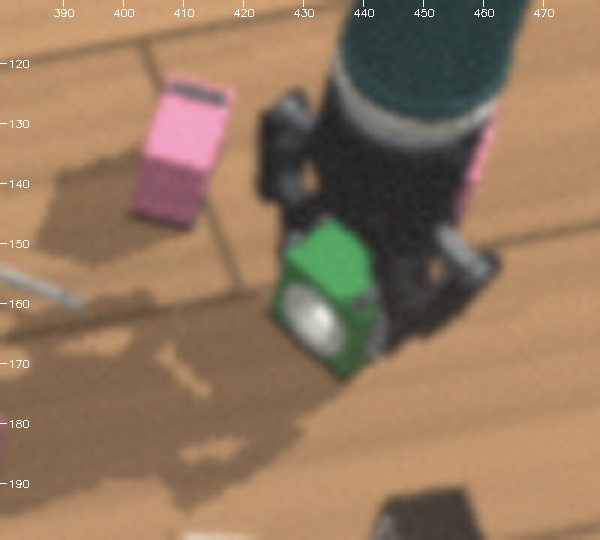

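Gripped (width 53 mm). Lift and turn by 6 units to the rack's yaw.

Emit:
{"fn": "arm_command", "kwargs": {"steps": [0,0,-0.5,0,0,0,0.4,0,0,-1,0,0,0,0.4,0,0,-1,0,0,0,0.4,0,0,-1,0,0,1,0.4,0,0,-1,0,0,1,0.4,0,0,0,0,0,1,0.4,0,0,0,0,0,1,0.4,0,0,0,0,0,1,0.4,0,0,0,0,0,1,0.4,0,0,0,0,0,0,0.4]}}

```text
time: 23.72
tool_pos: [0.4552, 0.3683, 0.1628]
tcp_rot: [3.13, -0.262, -0.0]
wrist_force: [0.0, -0.2, -0.8]
width: 0.625
```

```bash
python3 -c "
from h import *
st(rack(0,.125,.15),-9.5)
S=cam('scene')
zoom(S['img'],380,90,480,190,6,'pics/h3.png')
"
```

```text
t23.73 pos [0.4552 0.3683 0.1628] yaw -9.6 tiltz [-0. -0.] rack [-0.1963  0.4262] F [ 0.  -0.2 -0.8] T [-0.01  0.    0.03] w 0.625 q [0.64 0.16 1.88 0.   1.1  0.8 ]
shift units in tool axes [ 6.55 10.03  0.43] az units -0.01
```

View pics/h3.png

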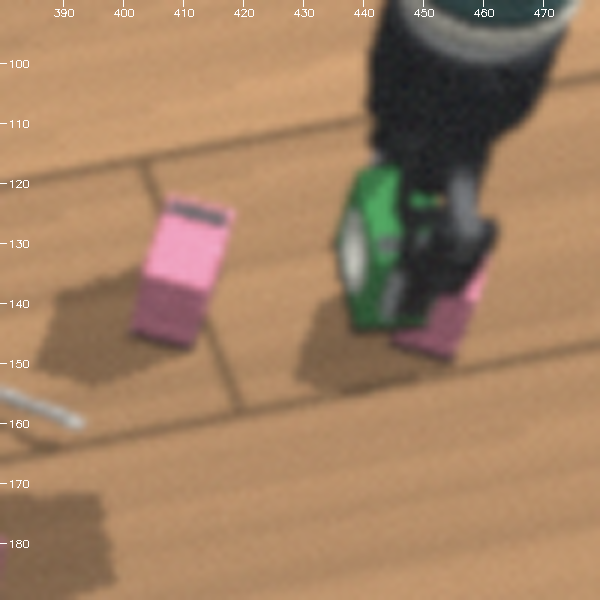

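Emit:
{"fn": "arm_command", "kwargs": {"steps": [0.6,0.9,0,0,0,0,0.4,0.6,0.9,0,0,0,0,0.4,0.6,0.9,0,0,0,0,0.4,0.6,0.9,0,0,0,0,0.4,0.6,0.9,0,0,0,0,0.4,0.6,0.9,0,0,0,0,0.4,0.6,0.9,0,0,0,0,0.4,0.6,0.9,0,0,0,0,0.4,0.6,0.9,0,0,0,0,0.4,0.6,0.9,0,0,0,0,0.4]}}

```text
time: 25.02
tool_pos: [0.588, 0.0711, 0.1626]
tcp_rot: [-3.131, 0.261, 0.0]
wrist_force: [0.2, 0.6, -1.1]
width: 0.626
```

Emit:
{"fn": "arm_command", "kwargs": {"steps": [0.55,0.9,0.4,0,0,0,0.4,0,0,0.8,0,0,0,0.4,0,0,0.9,0,0,0,0.4,0,0,0.5,0,0,0,0.4,0,0,0,0,0,0,0.4]}}

```text
time: 25.65
tool_pos: [0.5983, 0.0428, 0.0831]
tcp_rot: [3.13, -0.262, -0.005]
wrist_force: [-0.1, 0.6, -1.1]
width: 0.629
```

```bash
python3 -c "
from h import *
st(rack(0,.08,.082),-9.5)
S=cam('scene')
zoom(S['img'],240,165,370,275,6,'pics/i1.png')
"
```

```text
t25.65 pos [0.5983 0.0428 0.0831] yaw -9.6 tiltz [-0.003 -0.   ] rack [-0.0014  0.1288] F [-0.1  0.6 -1.1] T [-0.02  0.04  0.02] w 0.629 q [ 0.03  0.27  1.91 -0.    0.96  0.2 ]
shift units in tool axes [0.05 1.63 0.04] az units -0.01
```

View pics/i1.png

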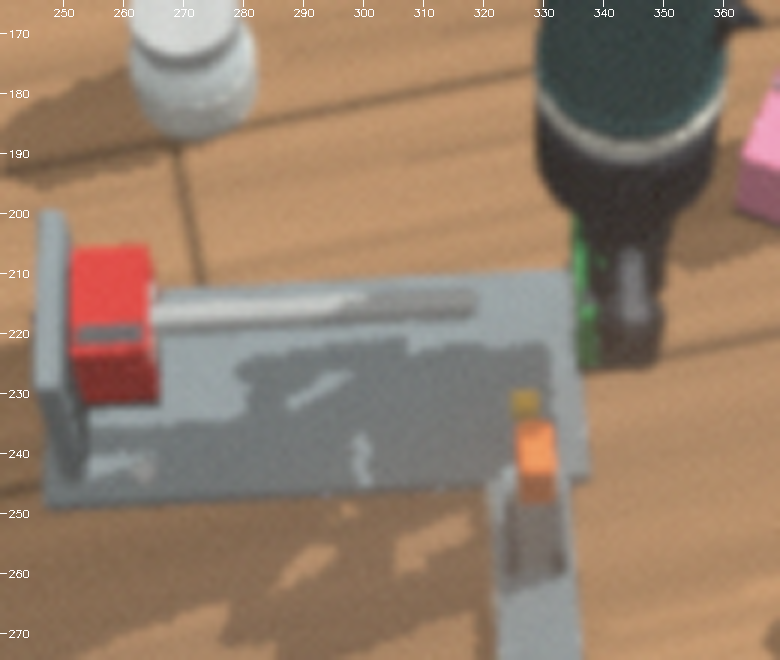

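Emit:
{"fn": "arm_command", "kwargs": {"steps": [0.03,0.4,0.02,0,0,0,0.4,0,0.4,0,0,0,0,0.4,0,0.4,0,0,0,0,0.4,0,0.5,0,0,0,0,0.4,0,0.4,0,0,0,0,0.4,0,0,0,0,0,0,0.4]}}

```text
time: 26.45
tool_pos: [0.5896, -0.0207, 0.0839]
tcp_rot: [3.13, -0.267, -0.0]
wrist_force: [0.4, 1.1, -0.6]
width: 0.628
```

```bash
python3 -c "
from h import *
st(rack(0,-.052,.082),-9.5)
S=cam('scene')
zoom(S['img'],240,165,370,275,6,'pics/i2.png')
"
```

```text
t26.45 pos [ 0.5896 -0.0207  0.0839] yaw -9.7 tiltz [-0. -0.] rack [0.0005 0.0647] F [ 0.4  1.1 -0.6] T [-0.04 -0.02 -0.03] w 0.628 q [-0.08  0.26  1.93 -0.    0.95  0.09]
shift units in tool axes [-0.    3.89  0.06] az units -0.04
```

View pics/i2.png

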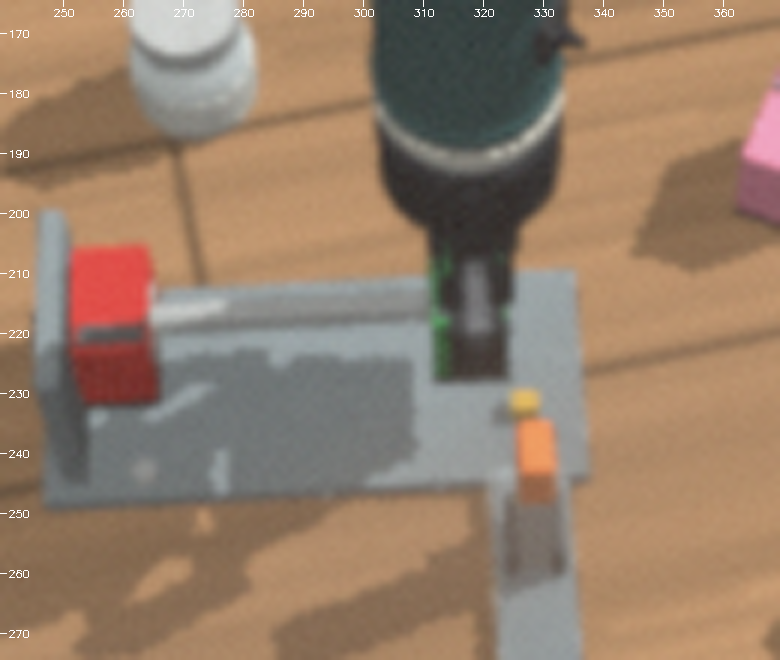

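Threaded without force. Slide 3.8 units, then release and retreat.

Emit:
{"fn": "arm_command", "kwargs": {"steps": [0,0.6,0.05,0,0,0,0.4,0,0.7,0,0,0,0,0.4,0,0.7,0,0,0,0,0.4,0,0.7,0,0,0,0,0.4,0,0.6,0,0,0,0,0.4,-0.02,0.5,0,0,0,0,0.4,0,0,0.13,0,0,0,0.4,0,0,0,0,0,0,0.4]}}

```text
time: 27.5
tool_pos: [0.5697, -0.1315, 0.0779]
tcp_rot: [-3.13, 0.264, 0.002]
wrist_force: [0.3, -0.2, -0.7]
width: 0.623
```

Emit:
{"fn": "arm_command", "kwargs": {"steps": [0,0,0,0,0,0,0.7,0,0,0,0,0,0,0.85,0,0,0,0,0,0,0.9,0,0,0,0,0,0,0.9,0,0,-0.6,0,0,0,0.9,0,0,-1,0,0,0,0.9,0,0,-1,0,0,0,0.9,0,0,-1,0,0,0,0.9,0,-1,-1,0,0,0,0.9,0,-1,0,0,0,0,0.9]}}

```text
time: 28.75
tool_pos: [0.5828, -0.0728, 0.2221]
tcp_rot: [3.13, -0.266, 0.014]
wrist_force: [-0.2, 0.1, -0.8]
width: 0.897
```

Emit:
{"fn": "arm_command", "kwargs": {"steps": [-0.4,-1,0,0,0,0,0.9,-0.4,-1,0,0,0,0,0.9,-0.4,-1,0,0,0,0,0.9,-0.4,-1,0,0,0,0,0.9,-0.4,-1,0,0,0,0,0.9]}}

```text
time: 29.38
tool_pos: [0.5462, 0.0863, 0.2181]
tcp_rot: [-3.13, 0.264, -0.003]
wrist_force: [-0.6, 0.1, -0.4]
width: 0.9
```

```bash
python3 -c "
from h import *
st()
S=cam('scene');T=cam('top')
zoom(S['img'],240,165,370,275,6,'pics/j1.png')
zoom(S['img'],420,170,480,220,12,'pics/j2.png',5)
zoom(T['img'],165,165,215,205,14,'pics/j3.png',5)
cv2.imwrite('pics/j4.png',T['img'][:,:,::-1])
"
```

```text
t29.38 pos [0.5462 0.0863 0.2181] yaw -9.6 tiltz [0.002 0.   ] rack [-0.0599  0.163 ] F [-0.6  0.1 -0.4] T [0.03 0.09 0.  ] w 0.900 q [ 0.11  0.05  1.9  -0.    1.19  0.28]
```

View pics/j1.png

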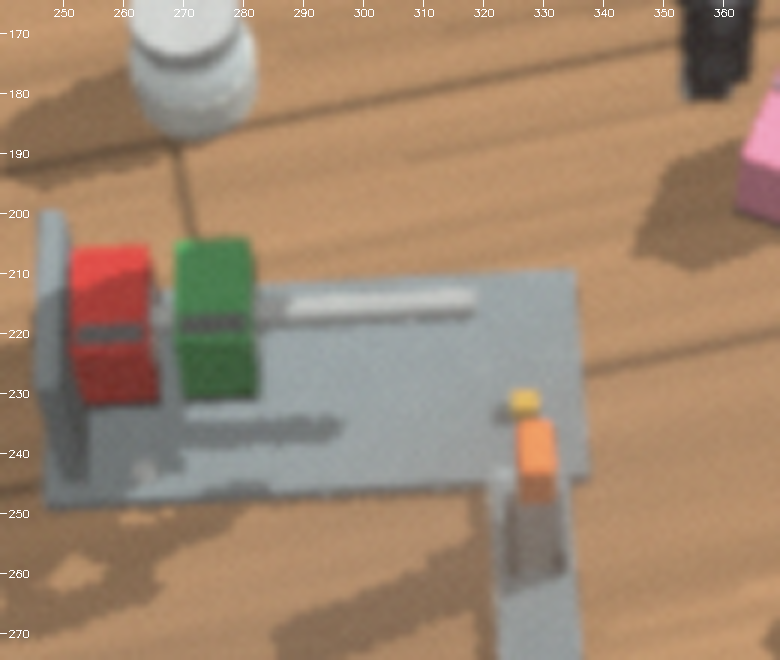

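View pics/j2.png

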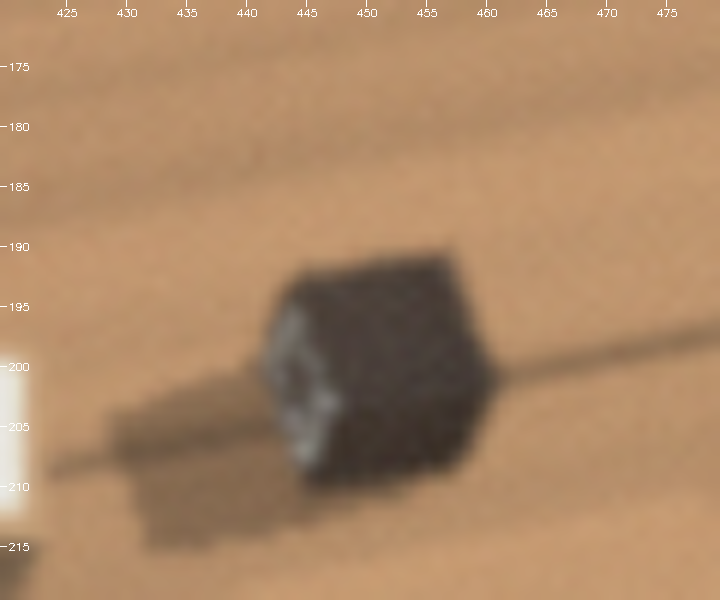

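View pics/j3.png

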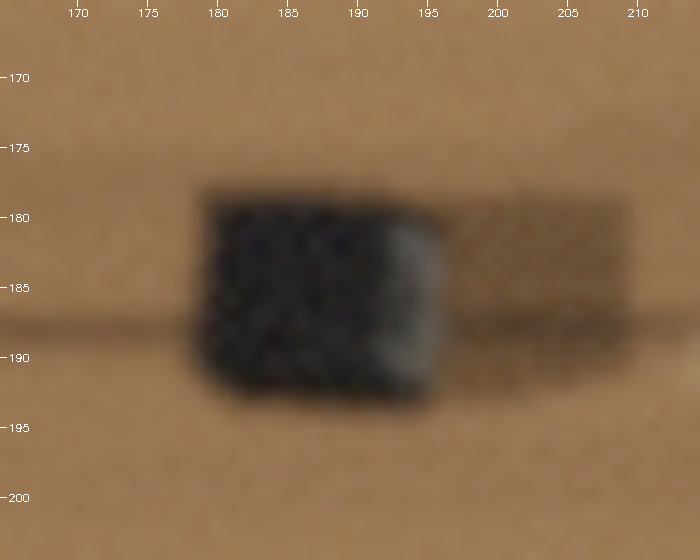

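```bash
python3 - <<'E'
from h import *
S=cam('scene');T=cam('top')
f=lambda c,ps:np.array([onz(c,*p,.04)[:2] for p in ps])
def show(n,P):
    print(n,P.round(4).tolist(),"c",P.mean(0).round(4),[round(float(np.degrees(np.arctan2(*(P[(i+1)%4]-P[i])[::-1]))),1) for i in range(4)],[round(float(np.linalg.norm(P[(i+1)%4]-P[i])),3) for i in range(4)])
show("S",f(S,[(444.5,192.2),(457.3,190.8),(460.3,201),(447.5,204)]))
show("T",f(T,[(179.7,178.6),(193.7,179),(192.5,192),(179.7,191)]))
# bottom corners in scene z=0
print([onz(S,*p,0)[:2].round(4).tolist() for p in((445,210),(458,208.5))])
# dark mask outlines: full hull
for n,c,box in(("S",S,(425,175,475,220)),("T",T,(165,165,208,205))):
    x0,y0,x1,y1=box;g=cv2.resize(c["img"][y0:y1,x0:x1],None,fx=4,fy=4,interpolation=cv2.INTER_CUBIC).max(2)
    m=(g<85).astype(np.uint8);k=max(cv2.findContours(m,0,1)[0],key=cv2.contourArea)
    ap=cv2.approxPolyDP(cv2.convexHull(k),4,True)[:,0]/4-.375+[x0,y0];print(n,ap.round(1).tolist(),cv2.minAreaRect((k/4).astype(np.float32))[1:])
E
```

```text
S [[0.5734, 0.3505], [0.5771, 0.3875], [0.6108, 0.3838], [0.612, 0.3454]] c [0.5933 0.3668] [84.3, -6.3, -88.2, 172.5] [0.037, 0.034, 0.038, 0.039]
T [[0.6146, 0.3802], [0.613, 0.3402], [0.5753, 0.3424], [0.5786, 0.3789]] c [0.5954 0.3604] [-92.3, 176.6, 84.9, 2.1] [0.04, 0.038, 0.037, 0.036]
[[0.6094, 0.3478], [0.6131, 0.386]]
S [[455.9, 191.9], [460.1, 201.1], [456.6, 208.1], [445.9, 209.9], [444.4, 194.1]] ((17.13172149658203, 15.710962295532227), 82.40535736083984)
T [[180.1, 178.9], [195.4, 180.4], [194.6, 192.9], [180.4, 192.1], [178.4, 189.4]] ((16.839649200439453, 14.712057113647461), 5.19442892074585)
```

```bash
python3 -c "
from h import *
st([.594,.364,.14],-4.8)"
```

```text
t29.57 pos [0.5464 0.0855 0.2177] yaw -9.6 tiltz [ 0.002 -0.   ] rack [-0.0596  0.1623] F [-0.6  1.3 -0.1] T [ 0.03  0.02 -0.03] w 0.901 q [ 0.11  0.05  1.9  -0.    1.19  0.28]
shift units in tool axes [ 0.02 -9.42  2.59] az units -0.79
```

Emit:
{"fn": "arm_command", "kwargs": {"steps": [0,-1,0,0,0,0,0.9,0,-1,0,0,0,0,0.9,0,-1,0,0,0,0,0.9,0,-1,0,0,0,0,0.9,0,-1,0.2,0,0,0,0.8,0,-1,0.4,0,0,0,0.8,0,-1,0.5,0,0,0,0.8,0,-1,0.5,0,0,0,0.8,0,-1,0.5,0,0,-0.8,0.8,0,-0.4,0.5,0,0,0,0.8]}}

```text
time: 30.82
tool_pos: [0.5936, 0.3638, 0.1383]
tcp_rot: [-3.138, 0.134, -0.002]
wrist_force: [0.5, -0.1, 0.0]
width: 0.803
```

Emit:
{"fn": "arm_command", "kwargs": {"steps": [0,0,0,0,0,0,0.8]}}

```text
time: 30.95
tool_pos: [0.5917, 0.3624, 0.1365]
tcp_rot: [3.136, -0.134, -0.005]
wrist_force: [-0.3, -0.7, -0.4]
width: 0.8
```

```bash
python3 -c "
from h import *
st([.594,.364,.022],-4.8)
S=cam('scene')
zoom(S['img'],400,140,500,230,6,'pics/k1.png')
zoom(cam('top')['img'],150,150,250,230,6,'pics/k2.png')
"
```

```text
t30.95 pos [0.5917 0.3624 0.1365] yaw -4.9 tiltz [-0.003 -0.002] rack [-0.0607  0.4429] F [-0.3 -0.7 -0.4] T [0.01 0.08 0.06] w 0.800 q [ 0.51  0.38  1.66 -0.    1.11  0.6 ]
shift units in tool axes [ 0.08 -0.07  3.82] az units -0.02
```

View pics/k1.png

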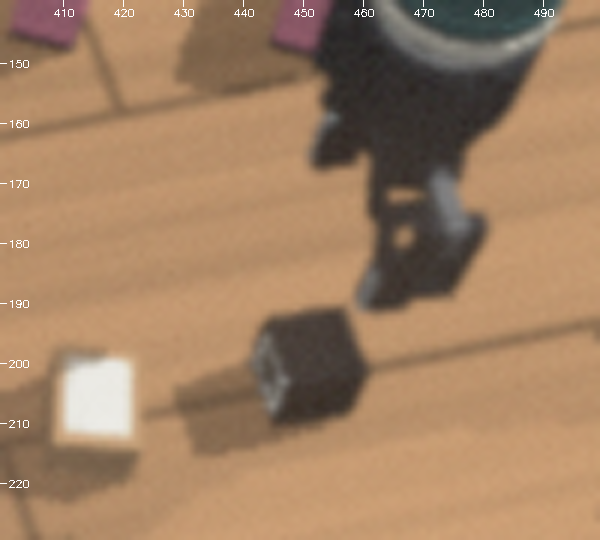

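Emit:
{"fn": "arm_command", "kwargs": {"steps": [0.07,-0.07,0.9,0,0,0,0.8,0,0,0.9,0,0,0,0.8,0,0,0.9,0,0,0,0.8,0,0,0.7,0,0,0,0.8,0,0,0.35,0,0,0,0.8,0,0,0,0,0,0,0.8]}}

```text
time: 31.8
tool_pos: [0.5945, 0.3648, 0.0255]
tcp_rot: [3.138, -0.133, -0.001]
wrist_force: [-0.1, -0.3, -0.1]
width: 0.8
```

```bash
python3 -c "
from h import *
st([.594,.364,.022],-4.8)
S=cam('scene')
zoom(S['img'],400,140,500,230,6,'pics/k3.png')
"
```

```text
t31.80 pos [0.5945 0.3648 0.0255] yaw -4.9 tiltz [-0.001 -0.001] rack [-0.0583  0.4457] F [-0.1 -0.3 -0.1] T [ 0.02 -0.04 -0.06] w 0.800 q [ 0.51  0.5   1.72 -0.    0.93  0.6 ]
shift units in tool axes [-0.01  0.03  0.12] az units -0.01
```

View pics/k3.png

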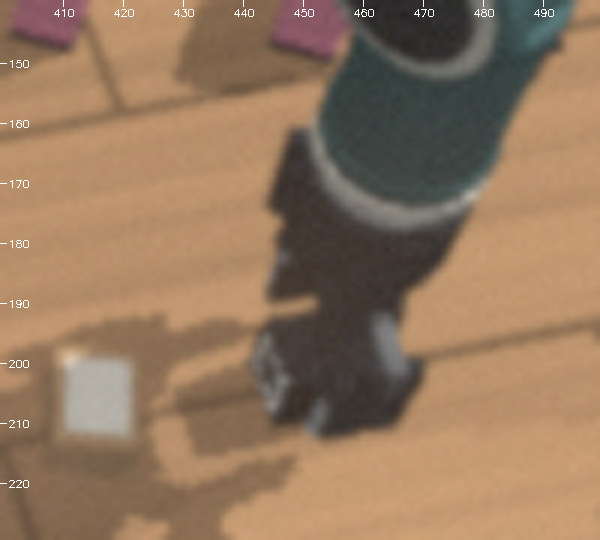

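```bash
python3 -c "
from h import *
S=cam('scene');s=bot.read_state();R=Ro.from_rotvec(s['tcp_rot']).as_matrix();p=s['tool_pos']
for x in(.034,.048):
  for y in(-.011,.011): print(x,y,proj(S,p+R@np.array([x,y,.01])).round(1))
for x in(.02,):
  for y in(-.02,.02):
   for z in (.0,.04): print('cap',x,y,z,proj(S,np.r_[(p+R@np.array([x,y,0]))[:2],z]).round(1))
"
```

```text
0.034 -0.011 [457.5 211.6]
0.034 0.011 [449.9 212.5]
0.048 -0.011 [458.9 215.9]
0.048 0.011 [451.3 216.8]
cap 0.02 -0.02 0.0 [457.8 209.8]
cap 0.02 -0.02 0.04 [461.1 202.9]
cap 0.02 0.02 0.0 [444.3 211.5]
cap 0.02 0.02 0.04 [447.3 204.6]
```

Emit:
{"fn": "arm_command", "kwargs": {"steps": [0,0,0.05,0,0,0,0.2,0,0,0,0,0,0,0.2,0,0,0,0,0,0,0.2,0,0,0,0,0,0,0.2,0,0,0,0,0,0,0.2], "squeeze": 60}}

```text
time: 32.52
tool_pos: [0.5955, 0.3659, 0.0257]
tcp_rot: [-3.138, 0.133, -0.003]
wrist_force: [-0.2, 0.8, 5.6]
width: 0.454
```

```bash
python3 -c "
from h import *
st()"
```

```text
t32.52 pos [0.5955 0.3659 0.0257] yaw -4.8 tiltz [0.002 0.001] rack [-0.0574  0.447 ] F [-0.2  0.8  5.6] T [-0.01  0.02  0.05] w 0.454 q [0.52 0.5  1.71 0.   0.92 0.6 ]
```

Emit:
{"fn": "arm_command", "kwargs": {"steps": [0,0,-0.5,0,0,0,0.2,0,0,-1,0,0,0,0.2,0,0,-1,0,0,0,0.2,0,0,-1,0,0,0.8,0.2,0,0,-1,0,0,0,0.2,0,0,0,0,0,0,0.2]}}

```text
time: 33.28
tool_pos: [0.5964, 0.3663, 0.1632]
tcp_rot: [-3.127, 0.264, -0.008]
wrist_force: [0.7, 0.6, -0.6]
width: 0.455
```

```bash
python3 -c "
from h import *
st(rack(0,.125,.15),-9.5)
zoom(cam('scene')['img'],400,110,500,210,6,'pics/k4.png')
zoom(cam('top')['img'],150,150,250,230,6,'pics/k5.png')
"
```

```text
t33.27 pos [0.5964 0.3663 0.1632] yaw -9.6 tiltz [0.005 0.003] rack [-0.0566  0.4475] F [ 0.7  0.6 -0.6] T [-0.03 -0.07 -0.01] w 0.455 q [ 0.52  0.36  1.63 -0.    1.14  0.68]
shift units in tool axes [ 1.91 10.75  0.41] az units -0.02
```

View pics/k4.png

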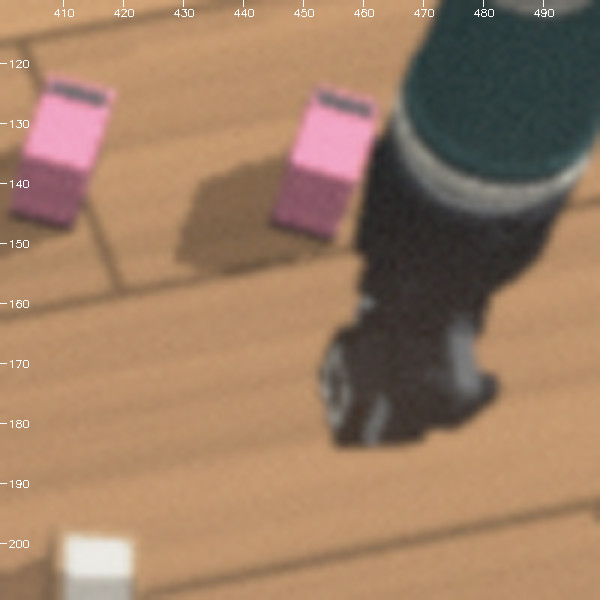

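Emit:
{"fn": "arm_command", "kwargs": {"steps": [0.15,0.8,0,0,0,0,0.2,0.2,1,0,0,0,0,0.2,0.2,1,0,0,0,0,0.2,0.2,1,0,0,0,0,0.2,0.2,1,0,0,0,0,0.2,0.2,1,0,0,0,0,0.2,0.2,1,0,0,0,0,0.2,0.2,1,0,0,0,0,0.2,0.2,1,0,0,0,0,0.2,0.15,0.9,0,0,0,0,0.2]}}

```text
time: 34.62
tool_pos: [0.6003, 0.0665, 0.1573]
tcp_rot: [3.129, -0.265, -0.006]
wrist_force: [0.8, -0.1, -0.2]
width: 0.456
```

Emit:
{"fn": "arm_command", "kwargs": {"steps": [0,0.9,0.4,0,0,0,0.2,0,0,0.8,0,0,0,0.2,0,0,0.9,0,0,0,0.2,0,0,0.4,0,0,0,0.2,0,0,0,0,0,0,0.2,0,0,0,0,0,0,0.2]}}

```text
time: 35.38
tool_pos: [0.5981, 0.0422, 0.0852]
tcp_rot: [-3.13, 0.264, -0.002]
wrist_force: [1.0, -0.6, -0.1]
width: 0.459
```

```bash
python3 -c "
from h import *
st(rack(0,.09,.0857),-9.5)
S=cam('scene')
zoom(S['img'],240,165,370,275,6,'pics/l1.png')
"
```

```text
t35.38 pos [0.5981 0.0422 0.0852] yaw -9.6 tiltz [ 0.001 -0.   ] rack [-0.0014  0.1281] F [ 1.  -0.6 -0.1] T [-0.    0.01  0.01] w 0.459 q [ 0.03  0.27  1.91 -0.    0.96  0.2 ]
shift units in tool axes [ 0.05  1.27 -0.02] az units -0.02
```

View pics/l1.png

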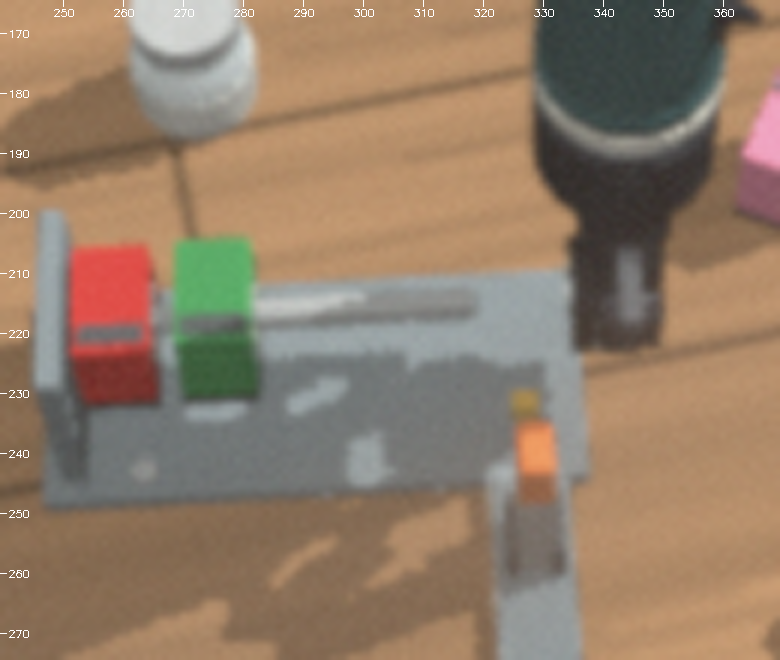

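Emit:
{"fn": "arm_command", "kwargs": {"steps": [0.05,0.4,-0.02,0,0,0,0.2,0,0.4,0,0,0,0,0.2,0,0.4,0,0,0,0,0.2,0,0.3,0,0,0,0,0.2,0,0.2,0,0,0,0,0.2,0,0,0,0,0,0,0.2]}}

```text
time: 36.17
tool_pos: [0.5905, -0.0087, 0.085]
tcp_rot: [-3.13, 0.265, 0.0]
wrist_force: [-0.8, 0.0, -0.1]
width: 0.459
```

```bash
python3 -c "
from h import *
st(rack(0,.053,.0857),-9.5)
S=cam('scene')
zoom(S['img'],240,165,370,275,6,'pics/l2.png')
"
```

```text
t36.17 pos [ 0.5905 -0.0087  0.085 ] yaw -9.7 tiltz [-0.  0.] rack [-0.0006  0.0766] F [-0.8  0.  -0.1] T [-0.03 -0.04  0.02] w 0.459 q [-0.06  0.25  1.93  0.    0.95  0.11]
shift units in tool axes [ 0.02  0.79 -0.02] az units -0.03
```

View pics/l2.png

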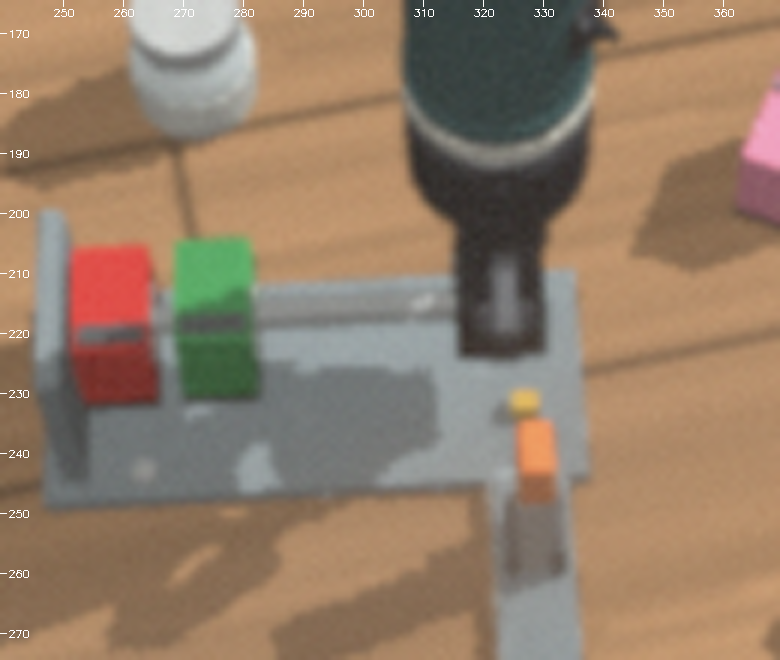

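Emit:
{"fn": "arm_command", "kwargs": {"steps": [0.02,0.3,0,0,0,0,0.2,0,0.3,0,0,0,0,0.2,0,0.1,0,0,0,0,0.2,0,0,0,0,0,0,0.2]}}

```text
time: 36.72
tool_pos: [0.5875, -0.0294, 0.0851]
tcp_rot: [-3.13, 0.265, 0.0]
wrist_force: [0.6, -0.1, -0.4]
width: 0.454
```

Emit:
{"fn": "arm_command", "kwargs": {"steps": [0,0.1,0,0,0,0,0.2,0,0.05,0,0,0,0,0.2]}}

```text
time: 36.98
tool_pos: [0.5873, -0.0312, 0.0851]
tcp_rot: [-3.126, 0.266, -0.001]
wrist_force: [2.2, 11.9, -2.0]
width: 0.46
```

Emit:
{"fn": "arm_command", "kwargs": {"steps": [0,0.1,0,0,0,0,0.2,0,0,0,0,0,0,0.2]}}

```text
time: 37.22
tool_pos: [0.5873, -0.0313, 0.085]
tcp_rot: [-3.122, 0.266, -0.002]
wrist_force: [3.5, 17.5, -3.1]
width: 0.454
```

```bash
python3 -c "
from h import *
st(rack(0,.053,.0857),-9.5)
S=cam('scene')
zoom(S['img'],240,165,370,275,6,'pics/l3.png')
"
```

```text
t37.23 pos [ 0.5873 -0.0313  0.085 ] yaw -9.8 tiltz [0.002 0.008] rack [-0.      0.0539] F [ 3.5 17.5 -3.1] T [ 2.84 -0.57  0.02] w 0.454 q [-0.1   0.25  1.94  0.01  0.95  0.06]
shift units in tool axes [ 0.    0.03 -0.02] az units -0.04
```

View pics/l3.png

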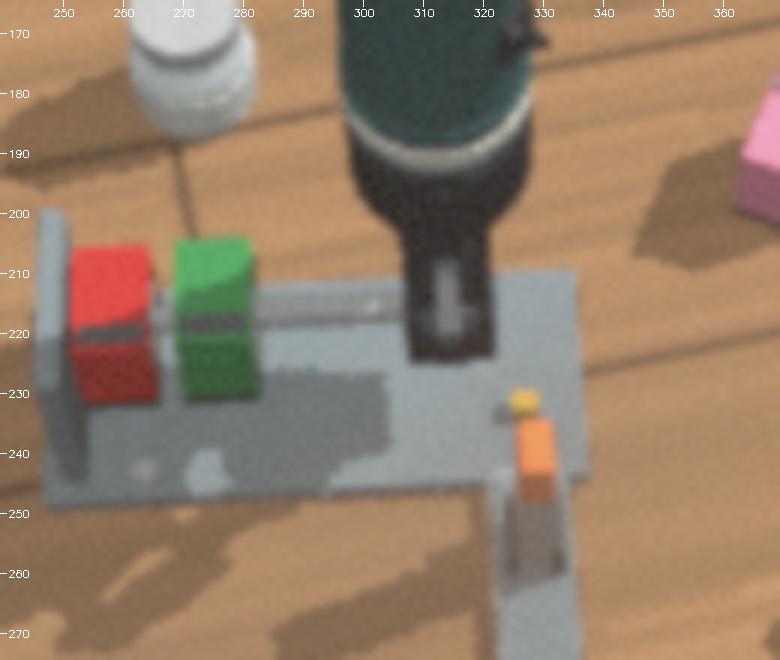

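Emit:
{"fn": "arm_command", "kwargs": {"steps": [0,-0.15,0.05,0,0,0,0.2,0,0,0.05,0,0,0,0.2,0,0,0,0,0,0,0.5,0,0,0,0,0,0,0.7,0,0,0,0,0,0,0.75,0,0,0,0,0,0,0.75,0,0,-0.6,0,0,0,0.75,0,0,-1,0,0,0,0.75,0,0,-1,0,0,0,0.75,0,0,-1,0,0,0,0.75]}}

```text
time: 38.52
tool_pos: [0.5875, -0.0321, 0.1926]
tcp_rot: [3.13, -0.264, 0.003]
wrist_force: [0.1, -0.2, -0.0]
width: 0.748
```

Emit:
{"fn": "arm_command", "kwargs": {"steps": [0.6,-0.6,0,0,0,0,0.7,1,-0.4,0,0,0,0,0.6,1,-0.1,0,0,0,0,0.6,0.4,0,0,0,0,0,0.6,0,0,0,0,0,0,0.6]}}

```text
time: 39.15
tool_pos: [0.6817, -0.0148, 0.1906]
tcp_rot: [3.13, -0.264, 0.0]
wrist_force: [-0.6, 0.2, 0.5]
width: 0.598
```

```bash
python3 -c "
from h import *
st(rack(0.09,.089,.0965),-9.5)
S=cam('scene');T=cam('top')
zoom(S['img'],240,165,370,275,6,'pics/m1.png')
zoom(T['img'],280,130,400,220,6,'pics/m2.png')
"
```

```text
t39.15 pos [ 0.6817 -0.0148  0.1906] yaw -9.7 tiltz [ 0. -0.] rack [0.0903 0.0857] F [-0.6  0.2  0.5] T [-0.03  0.05  0.01] w 0.598 q [-0.06  0.31  1.64 -0.    1.18  0.11]
shift units in tool axes [-0.01 -0.11  3.14] az units -0.03
```

View pics/m1.png

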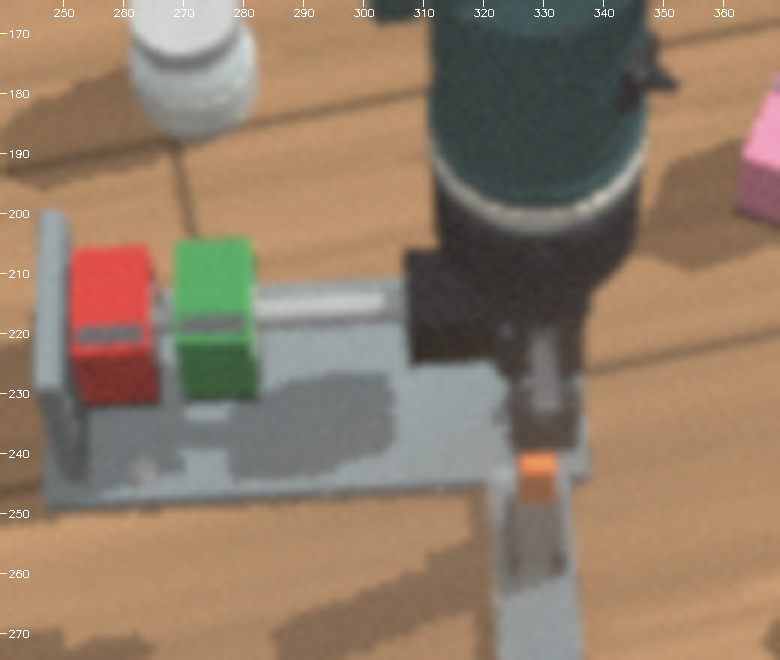

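View pics/m2.png

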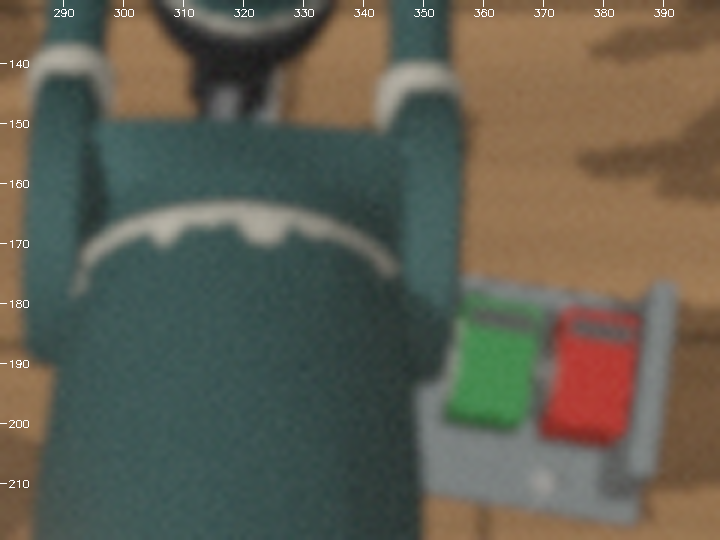

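Emit:
{"fn": "arm_command", "kwargs": {"steps": [0,-0.18,0.8,0,0,0,0.6,0,0,0.9,0,0,0,0.6,0,0,0.8,0,0,0,0.6,0,0,0.6,0,0,0,0.6,0,0,0,0,0,0,0.6,0,0,0,0,0,0,0.2,0,0,0,0,0,0,0.2,0,0,0,0,0,0,0.2,0,0,0,0,0,0,0.2,0,0,0,0,0,0,0.2], "squeeze": 40}}

```text
time: 40.5
tool_pos: [0.6833, -0.0093, 0.0987]
tcp_rot: [-3.13, 0.264, -0.004]
wrist_force: [-1.0, -0.4, 5.9]
width: 0.301
```

```bash
python3 -c "
from h import *
st(rack(0,.091,.115),-9.5)
S=cam('scene')
zoom(S['img'],240,165,370,275,6,'pics/n1.png')
"
```

```text
t40.50 pos [ 0.6833 -0.0093  0.0987] yaw -9.6 tiltz [ 0.002 -0.   ] rack [0.091  0.0914] F [-1.  -0.4  5.9] T [-0.06  0.25 -0.01] w 0.301 q [-0.05  0.39  1.72 -0.    1.03  0.12]
shift units in tool axes [-3.03  0.02 -0.55] az units -0.02
```

View pics/n1.png

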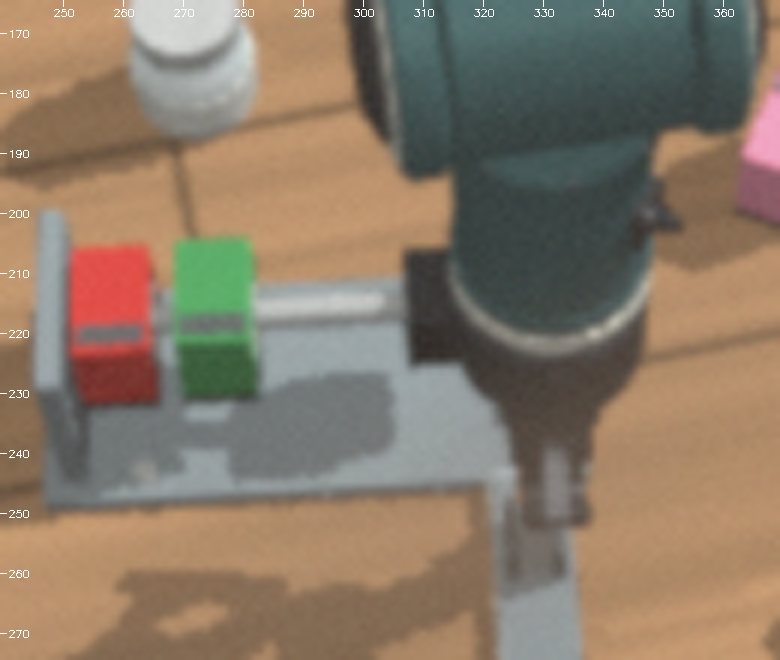

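Emit:
{"fn": "arm_command", "kwargs": {"steps": [0,0,-0.2,0,0,0,0.2,0,0,-0.2,0,0,0,0.2,0,0,-0.2,0,0,0,0.2,0,0,0,0,0,0,0.2]}}

```text
time: 41.05
tool_pos: [0.6824, -0.0092, 0.1156]
tcp_rot: [-3.13, 0.264, -0.001]
wrist_force: [0.8, -0.3, -2.7]
width: 0.294
```

Emit:
{"fn": "arm_command", "kwargs": {"steps": [-0.3,0,0,0,0,0,0.2,-0.5,0,0,0,0,0,0.2,-0.5,0,0,0,0,0,0.2,-0.5,0,0,0,0,0,0.2,-0.5,0,0,0,0,0,0.2,-0.4,0,0,0,0,0,0.2,-0.2,0,0,0,0,0,0.2,0,0,0,0,0,0,0.2]}}

```text
time: 42.05
tool_pos: [0.5953, 0.0055, 0.1148]
tcp_rot: [-3.13, 0.264, 0.003]
wrist_force: [-1.1, -0.8, -1.7]
width: 0.296
```

```bash
python3 -c "
from h import *
st(rack(0,.091,.115),-9.5)
S=cam('scene')
zoom(S['img'],240,165,370,275,6,'pics/n2.png')
"
```

```text
t42.05 pos [0.5953 0.0055 0.1148] yaw -9.6 tiltz [-0.002  0.   ] rack [0.0018 0.0915] F [-1.1 -0.8 -1.7] T [ 0.14  0.1  -0.03] w 0.296 q [-0.03  0.23  1.9   0.    1.01  0.14]
shift units in tool axes [-0.06  0.02 -0.01] az units -0.02
```

View pics/n2.png

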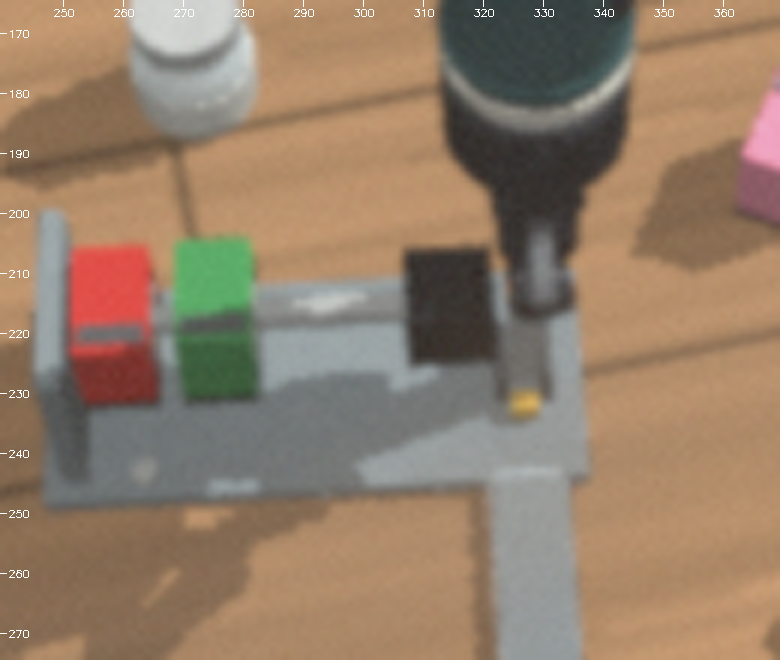

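Emit:
{"fn": "arm_command", "kwargs": {"steps": [-0.08,0,0,0,0,0,0.2,0,0,0,0,0,0,0.2]}}

```text
time: 42.35
tool_pos: [0.5945, 0.0057, 0.1151]
tcp_rot: [3.13, -0.264, 0.001]
wrist_force: [1.7, 0.7, -1.4]
width: 0.298
```

Emit:
{"fn": "arm_command", "kwargs": {"steps": [-0.08,0,0,0,0,0,0.2,0,0,0,0,0,0,0.2]}}

```text
time: 42.6
tool_pos: [0.5939, 0.0058, 0.1161]
tcp_rot: [3.13, -0.264, 0.008]
wrist_force: [4.8, -0.6, -2.3]
width: 0.297
```

```bash
python3 -c "
from h import *
st(rack(0,.091,.115),-9.5)"
```

```text
t42.60 pos [0.5939 0.0058 0.1161] yaw -9.6 tiltz [ 0.005 -0.001] rack [0.0004 0.0915] F [ 4.8 -0.6 -2.3] T [-0.12 -1.03  0.06] w 0.297 q [-0.03  0.22  1.91 -0.    1.01  0.14]
shift units in tool axes [-0.01  0.02  0.04] az units -0.02
```

Emit:
{"fn": "arm_command", "kwargs": {"steps": [-0.05,0,0.2,0,0,0,0.2,0,0,0.2,0,0,0,0.2,0,0,0.15,0,0,0,0.2,0,0,0,0,0,0,0.2]}}

```text
time: 43.1
tool_pos: [0.5937, 0.0059, 0.0998]
tcp_rot: [3.13, -0.264, 0.012]
wrist_force: [8.6, -1.2, -1.2]
width: 0.299
```

```bash
python3 -c "
from h import *
st(rack(0,.091,.0985),-9.5)"
```

```text
t43.10 pos [0.5937 0.0059 0.0998] yaw -9.6 tiltz [ 0.007 -0.001] rack [0.0002 0.0916] F [ 8.6 -1.2 -1.2] T [-0.31 -1.47 -0.04] w 0.299 q [-0.03  0.24  1.92 -0.    0.97  0.14]
shift units in tool axes [-0.01  0.02  0.04] az units -0.02
```

Emit:
{"fn": "arm_command", "kwargs": {"steps": [0.1,0,0.04,0,0,0,0.2,0,0,0,0,0,0,0.5,0,0,0,0,0,0,0.6,0,0,0,0,0,0,0.6,0,0,-0.6,0,0,0,0.6,0,0,-1,0,0,0,0.6,0,0,-1,0,0,0,0.6,0,-1,-1,0,0,0,0.6,0,-1,0,0,0,0,0.6,0,-1,0,0,0,0,0.6]}}

```text
time: 44.35
tool_pos: [0.6091, 0.0954, 0.2079]
tcp_rot: [-3.13, 0.265, -0.005]
wrist_force: [-0.5, -0.8, 0.4]
width: 0.597
```

Emit:
{"fn": "arm_command", "kwargs": {"steps": [-0.9,-1,0,0,0,0,0.6,-0.9,-1,0,0,0,0,0.6,-0.9,-1,0,0,0,0,0.6,-0.9,-1,0,0,0,0,0.6,0,0,0,0,0,0,0.6]}}

```text
time: 44.98
tool_pos: [0.5208, 0.2331, 0.2068]
tcp_rot: [-3.13, 0.258, -0.001]
wrist_force: [0.4, 0.1, -1.1]
width: 0.603
```

```bash
python3 -c "
from h import *
st()
S=cam('scene');T=cam('top')
zoom(S['img'],240,165,370,275,6,'pics/o1.png')
zoom(T['img'],290,130,400,220,6,'pics/o2.png')
cv2.imwrite('pics/o3.png',S['img'][:,:,::-1])
"
```

```text
t44.98 pos [0.5208 0.2331 0.2068] yaw -9.4 tiltz [0.001 0.001] rack [-0.1092  0.3036] F [ 0.4  0.1 -1.1] T [-0.03  0.   -0.01] w 0.603 q [0.38 0.09 1.87 0.   1.17 0.54]
```

View pics/o1.png

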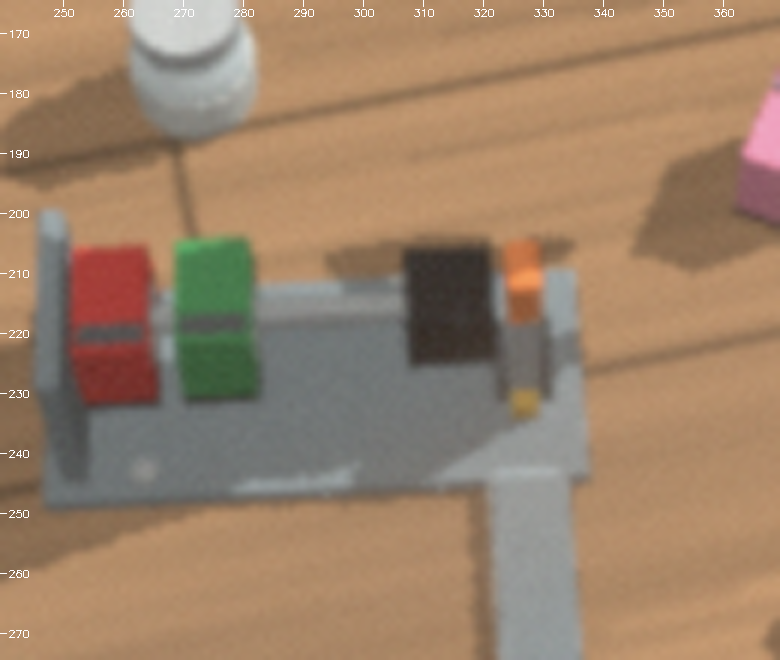

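View pics/o2.png

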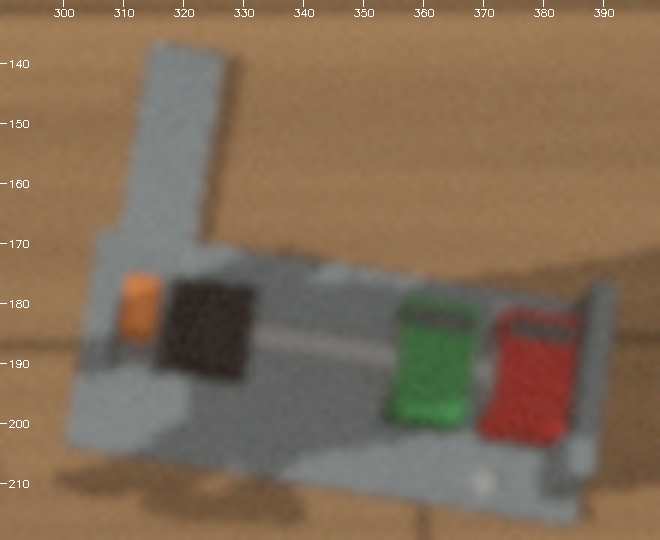

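View pics/o3.png

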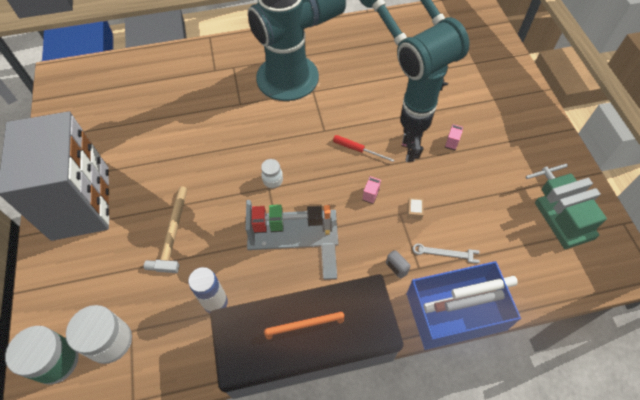

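```bash
python3 -c "
from h import *
print(bot.finish_job()); st()"
```

```text
the job is handed in; nothing more can be done
None
the job is handed in; nothing more can be done
```

The job is done and handed in at about 45 s of the 210 s allowed. `bot.finish_job()` gives no verdict, so what follows rests on my own checks.

Only the red and green cassettes were on the bench. The three pink look-alikes were left where they stood.
- **Gate open:** I lifted it about 16 mm over the bump, slid it about 90 mm open and let it drop.
- **Cassettes:** Red went on first, next to the back plate, then green. Both threaded with no noticeable force. I released them without pressing them together, so a small gap remains between them.
- **End cap:** I pushed it until the bore bottom met the rod tip, which gave 17.5 N of contact force at rack y ≈ 53.9 mm (home is 53 mm).
- **Gate shut:** I brought it back over the bump against the shut stop, lowered it and let go.

**Final pictures:** Red, green, cap and gate were in order on the rack. The gate sat at the same pixels as at the start, to within about a pixel. The cap was where it had been when pressed home, the gripper was clear, and the other items I could see appeared unmoved.

**Disagreements:** The two cameras differed by 3–4 mm on some positions. The gate gripped about 2.6 mm further along the rack's x axis than they suggested, so I corrected the rack frame by that amount. I saw no sign of a cassette being knocked aside, and no check failed.

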